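Load lens barrels on the inspection carriage and click it home

ROBOT

A 6-joint arm with a two-finger parallel gripper is mounted at the origin on the work surface. World frame = base frame: x ahead of the robot, y to its left, z up, the work surface at z = 0. Lengths are in mm, angles in degrees, forces in N, time in s.
With the tool pointing down it reaches from about 300 to 850 mm from the base axis. Payload 4.2 kg.
Tool frame: the origin (TCP) lies on the centre line of the jaws, within the pads' length; the fingertips stand 14 mm ahead of it and the grasp point (between the pads) lies 5 mm behind it; z points along the fingers, y is the line along which they close (so a half turn about z gives the same grasp; the last joint's range is limited). The gripper opens to 91 mm and grips with 3 to 60 N. Pads are 32 mm wide; open, the fingers measure 118 mm over their backs; the gripper's body (76 mm by 178 mm) begins 60 mm behind the grasp point.
Start: joints at [-74.714, 18.312, 89.639, -0, 72.044, -1.146], TCP at [162.662, -551.53, 200.576] pointing down, gripper open.
Joint ranges: [-177.97, 177.97], [-48.28, 115.42], [12.27, 149.76], [-77.06, 257.06], [2.81, 150.46], [-146.56, 146.56]. Speed limits (degrees/s): [147.25, 147.25, 180, 180, 180, 180].

INTERFACE

Orientations are given as [roll, pitch, yaw] about the fixed x, y, z axes, in that order (R = Rz(yaw) Ry(pitch) Rx(roll)).
In Python, from workcell import * gives the robot as it stands. The module is installed in compiled form; this text tells all that it offers.
- The arm moves only by the shell command python3 -m crank 'ROWS' [FORCE]. ROWS is JSON, a list of rows, each an object of numbers: "grip": the finger opening in m, from 0 to 0.0912; "x", "y", "z": the shift along the tool's x, y, z in m; "yaw": the turn about the tool's z in rad. In form: [{"grip": .., "x": .., "y": .., "z": .., "yaw": ..}, ...]. A call has exactly 5 rows; each row is the pose to reach, as a shift and turn from the pose commanded when the call began, along the tool's axes at that moment; what a row does not reach only later rows make up. A row lasts 1/12 s, in which the tool goes at most 41.7 mm and 7.16 degrees, less where a joint would pass 70% of its speed; a pose out of reach is approached as far as the arm can. A call with a gripper value outside its range is refused whole. The fingers move at their own pace and stop on an object; FORCE is the grip in N (left out, the last holds). Time passes only in rows, so rows that repeat a pose let the fingers close, or fill a call up. It gives the time, the measured TCP pose, the force, the opening and the grip force at its end, in the units of the state.
- state(): the state, without advancing time (a new reading comes with each control period).
- grab_frame(name): name is "side" or "top" or "wrist"; returns the picture (384x512x3 uint8, red, green, blue); there is no depth.
- camera_model(name): a dict with "intrinsics" (3x3 intrinsics, pixels), "R" (3x3) and "t" (3): a world point X has camera coordinates R X + t. Camera axes: x right, y down, z forward; pixel columns grow to the right and rows downward; lengths in mm; the calibration is good to about 2 mm. The wrist camera is an equidistant fisheye: a pixel r from the principal point sees the ray r / f radians off the axis. A picture is of the moment at which its call begins: read the wrist's pose just before it. camera_model takes no time and is no camera call; for the wrist camera it gives the pose at the moment of the call.
- job_done(): hands the job in; it is judged then, once.
The state is a dict: "time_s": time; "qpos": joint angles; "qvel": joint speeds; "effort": joint torques, N m; "ee_pos": TCP position; "ee_rot": TCP orientation; "force": force on the tool from outside, world axes, zero at the start; "torque": the same for the moment, N m; "gripper_width": finger opening in mm; "gripper_force": force on a finger pad.
Only numpy, scipy, OpenCV 4.12 (cv2) and the standard library are available. Lean on these libraries where they do the work, as an engineer would, in place of code of your own. Each camera call takes 0.05 s, during which the arm holds its last target. There are 200 camera calls.

TASK

Set up the inspection station for the next batch: draw the carriage fully out from under the light bridge, move the tall reference barrel from its spindle to the separate parking post, and stand every loose short lens barrel on a carriage spindle of its own, all seated right down. Then push the carriage back in until its spring catch snaps and it is fully home. Also slide the flat lot plate all the way into the slot of its holder (at any time), and leave the bottle, carton and screwdriver alone.

Things in the scene. Friction and masses are not known exactly. Their poses are not given: they have to be found in the camera images.
- station: Fixed inspection station: base 12 mm high, x -205 to 60, y -135 to 135 mm. Origin on the bench under the light bridge; +x = the way the carriage goes in. Bridge: bar 40 (x) x 330 (y) mm over the origin, underside 125, top 160 mm up (camera stubs to 182), posts at y = +-152 mm. With the carriage in, the spindles stand under the bar and cannot be loaded. Brass spring catch at the +y side
- carriage (a joint): Carriage position on its slide, m: 0 = drawn fully out, towards the robot; 0.100 = fully home at its stop (its start). The spring catch snaps over at about 0.092 and then holds the carriage at the stop; passing or releasing it takes under 10 N. Aluminium plate 140 x 230 mm, top face 30 mm above the bench, three steel spindles in a row across it
- handle (a point): Middle of the top edge of the carriage's black handle, an upright bar 14 mm thick (station x) x 80 mm wide (y) x 45 mm high, from 30 to 75 mm above the bench, 95 mm in front (-x) of the spindle row; it moves with the carriage. Axes as the station's
- spindle0 (a point): Foot of the carriage's left (+y) spindle, on the carriage's top face: an upright pin 20 mm across and 45 mm high with a round tip; moves with the carriage. Spindles are 80 mm apart along the station's y. Axes as the station's
- spindle1 (a point): Foot of the middle spindle, same form; the reference barrel starts here
- spindle2 (a point): Foot of the right (-y) spindle, same form
- barrel0: Short lens barrel, loose, may be absent: black tube 52 mm across (57 mm over the bottom 8 mm), 55 mm high, with an upright through bore of 24 mm; stands on the bench. Origin at the centre of its underside, z up along the bore
- barrel1: Short lens barrel, loose, may be absent: black tube 52 mm across (57 mm over the bottom 8 mm), 55 mm high, with an upright through bore of 24 mm; stands on the bench. Origin at the centre of its underside, z up along the bore
- barrel2: Short lens barrel, loose, may be absent: black tube 52 mm across (57 mm over the bottom 8 mm), 55 mm high, with an upright through bore of 24 mm; stands on the bench. Origin at the centre of its underside, z up along the bore
- reference: Tall reference barrel, loose: the same black tube but 80 mm high (52 mm across, bore 24 mm); starts on the middle spindle. Origin at the centre of its underside, z along the bore
- post_seat (a point): Seat of the parking post, fixed: top of a round steel foot 80 mm across and 10 mm high, from which a pin 20 mm across rises 45 mm with a round tip. This point is the foot of the pin, 10 mm above the bench
- plate: Loose lot plate: flat steel, 130 (x) x 60 (y) x 6 mm, lying on the bench, with a black grip rib on top, 50 (x) x 22 (y) mm, rising 25 mm above the plate (to 31 mm above the underside), centred 30 mm behind (-x) the plate's centre. Origin at the centre of the underside; +x towards the nose that goes into the slot
- plate_nose (a point): Middle of the plate's front (nose) edge, at the underside, 65 mm ahead of the plate's origin
- plate_grip (a point): Middle of the plate's grip rib, 18 mm above the plate's underside, 30 mm behind the plate's origin
- holder: Fixed grey holder block. Origin on the bench under the slot's mouth, +x into the slot. A ledge 20 mm high runs from x = -60 mm to the mouth; the slot runs from x = 0 to 60 mm, 64 mm wide, 10 mm high (20 to 30 mm above the bench), under a roof with its top at 46 mm. Flared cheeks (x = -22 to 0, 10 mm above the ledge) guide the plate's sides
- slot_end (a point): Middle of the slot's end wall, on the slot's floor: 60 mm inside the mouth, 20 mm above the bench. Axes as the holder's. With the plate fully in, the plate's nose is here
- cleaner: White plastic bottle 64 mm across, 160 mm high, standing; not part of the work. Origin at its underside
- carton: Cardboard carton 120 x 100 x 70 mm; not part of the work. Origin at its underside
- driver: Screwdriver lying on the bench; not part of the work
Not all that is in view belongs to the job. What is shaped like the barrel2 but blue, green or white is not meant.

How it is judged:
By the outcome, as a careful person would: the job done as asked, in the order asked, and still so for the second after the job is handed in, with the robot touching nothing.
Of barrel0, barrel1, barrel2 only 2 to 3 are there at a start; the rules pass over those that are not, and their reading is None.
At some moment in a run one of barrel0, barrel1, barrel2, plate may be knocked a few centimetres aside while the robot is not near it.
It also fails if it takes over 210 s, if anything falls off the work surface, if the arm or the gripper's body presses on something with over 40 N, if the wrist force passes 120 N, or if a joint passes its speed limit or range.

## Working session

There is one attempt and no reset: what is moved stays moved. The work goes in short steps, Python scripts to look and compute and a shell command to move; the robot and the scene stay as the last step left them, time stands still between calls to the robot, and variables do not carry over. Pictures are saved under pics/ and viewed, at most 14 in all, crops included, and the job is handed in when it is done.

```bash
mkdir -p pics; python3 - <<'E'
from workcell import *
import cv2
s=state();print(s)
for n in ("side","top","wrist"):
    m=camera_model(n);print(n,m)
    cv2.imwrite(f"pics/{n}0.png",grab_frame(n)[:,:,::-1])
E
```

```text
{'time_s': 0.0, 'qpos': array([-7.47138919e+01,  1.83513779e+01,  8.97045693e+01,  5.96199502e-04,
        7.20432949e+01, -1.14533147e+00]), 'qvel': array([ 0.01984019, -0.08076582, -0.02004657,  0.05939713,  0.01314067,
        0.08154728]), 'effort': array([-2.75551924e-03, -4.12466168e+01, -2.31976354e+01,  7.26283388e-02,
        4.57508722e-02, -1.33773838e-04]), 'ee_pos': array([ 162.5239169 , -551.02049023,  199.73537741]), 'ee_rot': array([-1.79900789e+02, -2.55042288e-03,  1.64312530e+01]), 'force': array([0.16480669, 0.21571291, 0.06902937]), 'torque': array([ 0.00795583, -0.05622385,  0.00291144]), 'gripper_force': 0.0, 'gripper_width': 90.89213444604354}
side {'intrinsics': array([[493.02222053,   0.        , 257.88967282],
       [  0.        , 493.02222053, 189.47345874],
       [  0.        ,   0.        ,   1.        ]]), 'R': array([[-0.93626652, -0.35077043, -0.01910773],
       [-0.20004247,  0.5770804 , -0.79180883],
       [ 0.28876983, -0.73752174, -0.61047004]]), 't': array([ 560.1471494 ,  175.88668381, 1447.72865699])}
top {'intrinsics': array([[384.58906677,   0.        , 252.82554746],
       [  0.        , 384.58906677, 188.09922725],
       [  0.        ,   0.        ,   1.        ]]), 'R': array([[ 0.0276525 , -0.99944561,  0.01854226],
       [-0.98221434, -0.03061262, -0.18525078],
       [ 0.1857157 , -0.01308982, -0.98251633]]), 't': array([ -37.00515444,  597.83631791, 1208.8831646 ])}
wrist {'intrinsics': array([[297.31863964,   0.        , 253.8546268 ],
       [  0.        , 297.31863964, 186.55777504],
       [  0.        ,   0.        ,   1.        ]]), 'R': array([[ 2.83614544e-01, -9.58938205e-01, -5.57204019e-04],
       [-9.26348170e-01, -2.74125856e-01,  2.58329407e-01],
       [-2.47874681e-01, -7.27498118e-02, -9.66056731e-01]]), 't': array([-575.28348999,  -31.14524599,  388.73192096])}
```

View pics/top0.png

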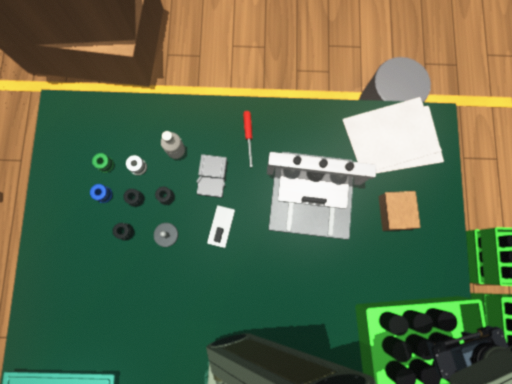

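View pics/side0.png

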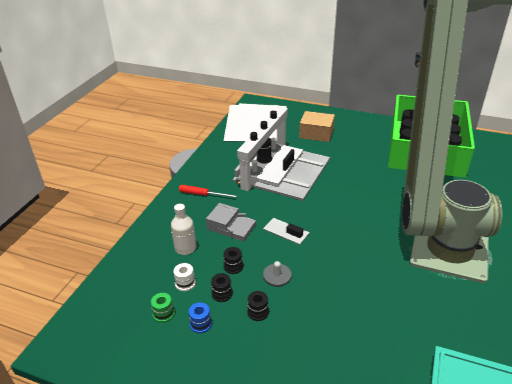

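The top view shows three loose black barrels at (133,197), (165,196) and (123,231), and the post at (165,235). The plate is at (221,226) with its rib at (219,234), and the holder is at (211,175). The bridge is at (320,168), with the carriage handle at (314,201). Lookalikes I reject are the blue (100,192), green (101,161) and white (135,163) tubes, plus the black ones in the green crate at lower right, which aren't loose on the bench.

```bash
cat > h.py <<'E'
import numpy as np, cv2
from workcell import *
def ray(name,uv,m=None):
    m=m or camera_model(name);K=m["intrinsics"]
    d=np.array([(uv[0]-K[0,2])/K[0,0],(uv[1]-K[1,2])/K[1,1],1.])
    if name=="wrist":
        r=np.hypot(d[0],d[1]);d=np.array([*(d[:2]*np.sin(r)/max(r,1e-9)),np.cos(r)])
    R=m["R"];return -R.T@m["t"],R.T@d
def onz(name,uv,z,m=None):
    c,d=ray(name,uv,m);return (c+d*(z-c[2])/d[2])[:2]
def two(uvs,uvt):
    (a,p),(b,q)=ray("side",uvs),ray("top",uvt);p=p/np.linalg.norm(p);q=q/np.linalg.norm(q)
    s=np.linalg.lstsq(np.c_[p,-q],b-a,rcond=None)[0];x,y=a+s[0]*p,b+s[1]*q
    return (x+y)/2,np.linalg.norm(x-y)
def proj(name,X,m=None):
    m=m or camera_model(name);K=m["intrinsics"];c=m["R"]@np.array(X,float)+m["t"]
    if name=="wrist":
        n=np.hypot(c[0],c[1]);k=np.arctan2(n,c[2])/max(n,1e-9)
    else:k=1/c[2]
    return c[:2]*k*[K[0,0],K[1,1]]+K[:2,2]
E
python3 - <<'E'
from h import *
im=cv2.imread("pics/top0.png");sd=cv2.imread("pics/side0.png")
a=cv2.resize(im[145:250,80:360],None,fx=2.8,fy=2.8,interpolation=cv2.INTER_CUBIC)
cv2.imwrite("pics/c1.png",a)
cv2.imwrite("pics/c2.png",cv2.resize(sd[90:330,150:350],None,fx=2.5,fy=2.5,interpolation=cv2.INTER_CUBIC))
for n,p,z in [("b",(133,197),30),("b",(165,196),30),("b",(123,231),30),("post",(165,235),10),("rib",(219,234),31),("hold",(211,165),46),("handle",(314,201),75),("bridgeL",(270,160),160),("bridgeR",(374,170),160)]:
    print(n,onz("top",p,z).round())
E
```

```text
b [561. 378.]
b [568. 272.]
b [448. 401.]
post [440. 267.]
rib [447.  87.]
hold [675. 123.]
handle [ 559. -218.]
bridgeL [668. -68.]
bridgeR [ 647. -387.]
```

View pics/c1.png

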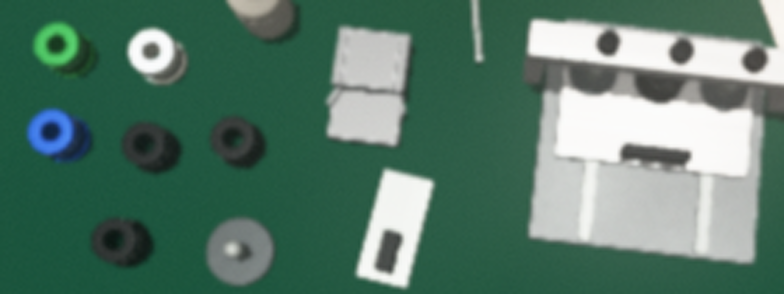

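View pics/c2.png

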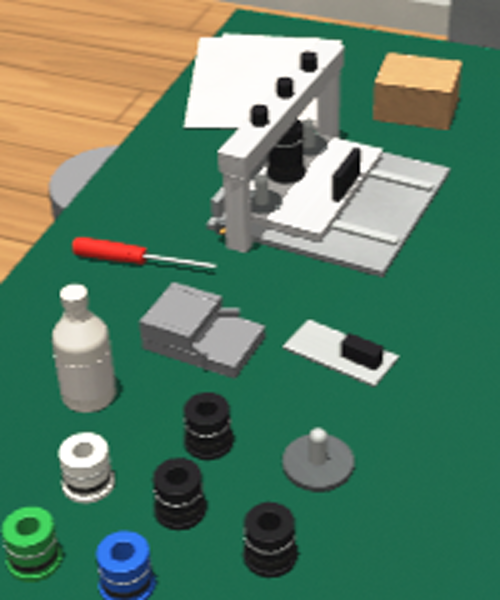

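The crops confirm three loose short barrels, an empty post, and the reference on the middle spindle under the bridge. The handle is black and stands on the carriage front. Next I work out the layout from the corners.

```bash
cat >> h.py <<'E'
def go(x,y,z,yaw,dxy=None):
    "shift from the present pose to a world target, tool pointing down"
    s=state();p=s["ee_pos"];a=np.radians(s["ee_rot"][2])
    d=np.array([x,y,z])-p;w=(yaw-np.degrees(a)+90)%180-90
    print("shift x %.4f y %.4f z %.4f yaw %.4f | now"%((np.cos(a)*d[0]+np.sin(a)*d[1])/1e3,(np.sin(a)*d[0]-np.cos(a)*d[1])/1e3,-d[2]/1e3,-np.radians(w)),p.round(1),s["ee_rot"].round(1),round(s["time_s"],1))
E
python3 - <<'E'
from h import *
def f(n,pts,z):
    P=[onz("top",(80+u/2.8,145+v/2.8),z) for u,v in pts]
    print(n,[p.round().tolist() for p in P]);return P
A=f("base front L,R",[(530,238),(753,262)],12)
d=A[0]-A[1];print(np.linalg.norm(d),np.degrees(np.arctan2(-d[0],d[1])))
A=f("bar near-bottom? far top L",[(531,20)],160)
A=f("carriage front edge",[(556,158),(747,176)],30);d=A[0]-A[1];print(np.linalg.norm(d),np.degrees(np.arctan2(-d[0],d[1])))
A=f("handle",[(622,153),(690,157)],75);print((A[0]+A[1])/2)
A=f("plate noseL,R tailL,R",[(385,169),(433,181),(356,276),(408,288)],6)
d=A[0]+A[1]-A[2]-A[3];print(sum(A)/4,np.linalg.norm(d)/2,np.degrees(np.arctan2(d[1],d[0])))
A=f("holder roof farL,R nearL,R",[(340,28),(411,34),(333,88),(408,92)],46)
d=A[0]-A[1];print(np.degrees(np.arctan2(-d[0],d[1])))
A=f("ledge frontL,R",[(327,136),(397,146)],20)
d=A[0]-A[1];print(np.degrees(np.arctan2(-d[0],d[1])),(A[0]+A[1])/2)
f("barrel tops",[(147,142),(235,136),(116,240)],55)
f("post tip",[(236,249)],55);f("foot",[(240,251)],10)
print(camera_model("wrist")["t"],-camera_model("wrist")["R"].T@camera_model("wrist")["t"])
go(520,-220,260,-4)
E
```

```text
base front L,R [[466.0, -79.0], [446.0, -346.0]]
267.48951230328123 -4.457802090171927
bar near-bottom? far top L [[693.0, -67.0]]
carriage front edge [[561.0, -107.0], [546.0, -336.0]]
228.99059831592956 -3.6954539787578313
handle [[562.0, -179.0], [560.0, -258.0]]
[ 561.02278683 -218.75216485]
plate noseL,R tailL,R [[545.0, 98.0], [532.0, 39.0], [416.0, 127.0], [403.0, 64.0]]
[474.09258264  82.03557737] 131.61469487106373 -11.749523519180798
holder roof farL,R nearL,R [[708.0, 156.0], [704.0, 71.0], [635.0, 161.0], [632.0, 72.0]]
-3.1176263310705896
ledge frontL,R [[581.0, 168.0], [571.0, 84.0]]
-6.472833243097329 [576.09275487 125.93728064]
barrel tops [[561.0, 372.0], [572.0, 271.0], [447.0, 398.0]]
post tip [[441.0, 260.0]]
foot [[441.0, 265.0]]
[-575.41244772  -31.13812979  388.70057528] [ 230.67330023 -531.95067834  383.3738511 ]
shift x 0.4365 y -0.2165 z -0.0601 yaw 0.3565 | now [ 162.5 -551.1  199.9] [-179.9   -0.    16.4] 0.1
```

```bash
R='[{"grip":0.091,"x":0.145,"y":-0.072,"z":-0.02},{"grip":0.091,"x":0.145,"y":-0.072,"z":-0.02},{"grip":0.091,"x":0.145,"y":-0.072,"z":-0.02},{"grip":0.091,"x":0.145,"y":-0.072,"z":-0.02},{"grip":0.091,"x":0.145,"y":-0.072,"z":-0.02}]'; python3 -m crank '[{"grip":0.091,"x":0.145,"y":-0.072,"z":-0.02},{"grip":0.091,"x":0.145,"y":-0.072,"z":-0.02},{"grip":0.091,"x":0.145,"y":-0.072,"z":-0.02},{"grip":0.091,"x":0.145,"y":-0.072,"z":-0.02},{"grip":0.091,"x":0.145,"y":-0.072,"z":-0.02}]' 20
python3 -m crank '[{"grip":0.091,"x":0.145,"y":-0.072,"z":-0.02},{"grip":0.091,"x":0.145,"y":-0.072,"z":-0.02},{"grip":0.091,"x":0.145,"y":-0.072,"z":-0.02},{"grip":0.091,"x":0.145,"y":-0.072,"z":-0.02},{"grip":0.091,"x":0.145,"y":-0.072,"z":-0.02}]'
python3 -m crank '[{"grip":0.091,"x":0.1,"y":-0.072,"z":0,"yaw":0.12},{"grip":0.091,"x":0.1,"y":-0.072,"z":0,"yaw":0.24},{"grip":0.091,"x":0.1,"y":-0.072,"z":0,"yaw":0.356},{"grip":0.091,"x":0.1,"y":-0.072,"z":0,"yaw":0.356},{"grip":0.091,"x":0.1,"y":-0.072,"z":0,"yaw":0.356}]'
python3 - <<'E'
from h import *
import json
m=camera_model("wrist");im=grab_frame("wrist");cv2.imwrite("pics/w1.png",im[:,:,::-1])
json.dump({k:v.tolist() for k,v in m.items()},open("w1.json","w"))
print(m["R"].round(3),(-m["R"].T@m["t"]).round(1));go(561,-219,61,-4)
E
```

```text
time_s: 0.57
ee_pos: [239.1, -452.8, 200.7]
ee_rot: [180.0, 0.0, -3.7]
force: [0.5, 0.2, 0.2]
gripper_width: 91.1
gripper_force: 0.0
[[-0.064 -0.998  0.002]
 [-0.964  0.062  0.258]
 [-0.258  0.015 -0.966]] [ 310.  -458.5  384.1]
shift x 0.3062 y -0.2559 z 0.1397 yaw 0.0035 | now [ 238.5 -454.   200.7] [180.    0.   -3.8] 0.6validation failed for argument at $[0]...
validation failed for argument at $[0]...
```

View pics/w1.png

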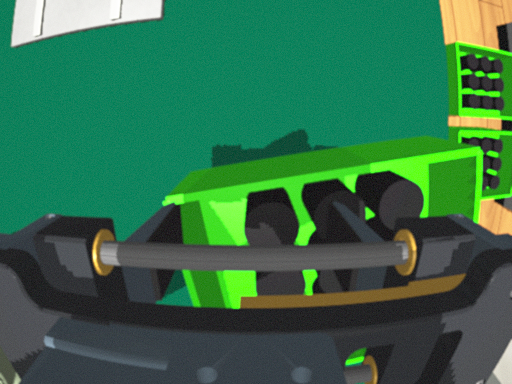

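The first call was accepted and the two without a yaw key were refused, so every row needs all five keys. This picture shows the green crate beneath, and the station base edge at (85,20).

```bash
python3 -m crank '[{"grip":0.091,"x":0.138,"y":-0.128,"z":-0.01,"yaw":0},{"grip":0.091,"x":0.138,"y":-0.128,"z":-0.01,"yaw":0},{"grip":0.091,"x":0.138,"y":-0.128,"z":-0.01,"yaw":0},{"grip":0.091,"x":0.138,"y":-0.128,"z":-0.01,"yaw":0},{"grip":0.091,"x":0.138,"y":-0.128,"z":-0.01,"yaw":0}]'
python3 -m crank '[{"grip":0.091,"x":0.118,"y":-0.128,"z":-0.01,"yaw":0},{"grip":0.091,"x":0.118,"y":-0.128,"z":-0.01,"yaw":0},{"grip":0.091,"x":0.118,"y":-0.128,"z":-0.01,"yaw":0},{"grip":0.091,"x":0.118,"y":-0.128,"z":-0.01,"yaw":0},{"grip":0.091,"x":0.118,"y":-0.128,"z":-0.01,"yaw":0}]'
python3 - <<'E'
from h import *
import json
m=camera_model("wrist");im=grab_frame("wrist");cv2.imwrite("pics/w2.png",im[:,:,::-1])
json.dump({k:v.tolist() for k,v in m.items()},open("w2.json","w"))
print(m["R"].round(3),(-m["R"].T@m["t"]).round(1));go(561,-219,61,-4)
E
```

```text
time_s: 1.03
ee_pos: [387.1, -335.2, 210.7]
ee_rot: [-180.0, -0.1, -3.9]
force: [-1.1, -0.5, -0.7]
gripper_width: 91.3
gripper_force: 0.0
time_s: 1.45
ee_pos: [515.6, -214.2, 220.5]
ee_rot: [-179.9, -0.2, -3.7]
force: [-0.8, 0.3, -0.1]
gripper_width: 90.9
gripper_force: 0.0
[[-0.065 -0.998 -0.   ]
 [-0.965  0.062  0.255]
 [-0.254  0.016 -0.967]] [ 585.9 -220.2  404.2]
shift x 0.0467 y 0.0009 z 0.1593 yaw 0.0046 | now [ 514.5 -215.1  220.3] [-1.8e+02 -1.0e-01 -3.7e+00] 1.5
```

View pics/w2.png

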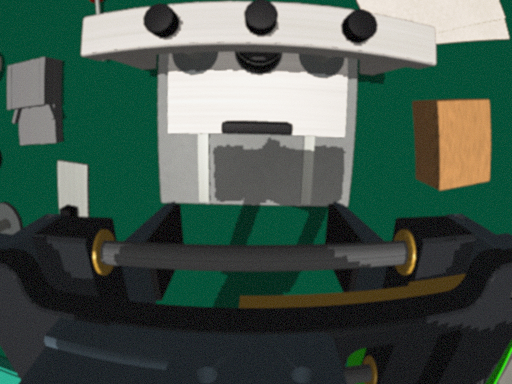

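The wrist view shows the handle's top edge at u 222–291, v 122–135, and the bridge bar above it. The camera stubs are at (161,20), (261,16) and (360,25), and the carriage front edge runs at v≈135.

```bash
python3 - <<'E'
from h import *
import json
m={k:np.array(v) for k,v in json.load(open("w2.json")).items()}
im=cv2.imread("pics/w2.png");g=im.max(2)[112:142,205:310]
k=(g<70).astype(np.uint8);n,l,st,c=cv2.connectedComponentsWithStats(k);i=1+st[1:,4].argmax();x,y,w,h,_=st[i];print(x+205,y+112,w,h)
pts=cv2.boxPoints(cv2.minAreaRect(np.argwhere(l==i)[:,::-1].astype(np.float32)))+[205,112]
print(pts.round(1))
ys=[(205+u,112+np.flatnonzero(l[:,u]==i).min()) for u in (x+3,x+w//2,x+w-4)]
for u in ys: print("far top edge",onz("wrist",u,75,m).round(1))
for u,v in((x+205,y+116),(x+w+205,y+116)):print("ends",onz("wrist",(u,v),75,m).round(1))
# carriage front edge line, base front edge
b=im.min(2)
for lo,hi,z,us in((126,150,30,(180,330)),):
    P=[]
    for u in us:
        col=b[lo:hi,u].astype(int);v=lo+np.argmin(np.diff(col))+.5;P.append(onz("wrist",(u,v),z,m))
    d=P[0]-P[1];print([p.round(1) for p in P],np.degrees(np.arctan2(-d[0],d[1])))
P=[]
for u in (180,205,330):
    col=b[195:215,u].astype(int);v=195+np.argmin(np.diff(col))+.5;P.append(onz("wrist",(u,v),12,m))
d=P[0]-P[2];print("base",[p.round(1) for p in P],np.degrees(np.arctan2(-d[0],d[1])))
E
```

```text
223 122 68 13
[[222.7 132.1]
 [223.1 120.6]
 [290.3 122.8]
 [290.  134.3]]
far top edge [ 574.7 -188.7]
far top edge [ 572.3 -222.7]
far top edge [ 569.3 -255.8]
ends [ 570.5 -185. ]
ends [ 565.8 -260.1]
[array([ 565., -124.]), array([ 547.5, -315.7])] -5.216899183653947
base [array([ 466.2, -107.7]), array([ 462.6, -143.7]), array([ 450.9, -319.6])] -4.113897986197886
```

```bash
python3 - <<'E'
from h import *
go(565,-221,61,-4.5)
E
python3 -m crank '[{"grip":0.091,"x":0.051,"y":0.002,"z":0.04,"yaw":0.013},{"grip":0.091,"x":0.051,"y":0.002,"z":0.08,"yaw":0.013},{"grip":0.091,"x":0.051,"y":0.002,"z":0.11,"yaw":0.013},{"grip":0.091,"x":0.051,"y":0.002,"z":0.12,"yaw":0.013},{"grip":0.091,"x":0.051,"y":0.002,"z":0.12,"yaw":0.013}]'
python3 - <<'E'
from h import *
go(565,-221,61,-4.5)
m=camera_model("wrist")
im=grab_frame("wrist");cv2.imwrite("pics/w3.png",im[:,:,::-1])
print(proj("wrist",(565,-221,75)))
E
```

```text
shift x 0.0508 y 0.0026 z 0.1593 yaw 0.0133 | now [ 514.5 -215.1  220.3] [-1.8e+02 -1.0e-01 -3.7e+00] 1.5
time_s: 1.92
ee_pos: [558.2, -223.1, 95.4]
ee_rot: [-179.9, 0.6, -4.8]
force: [0.4, 0.7, -0.0]
gripper_width: 91.1
gripper_force: 0.0
shift x 0.0066 y -0.0026 z 0.0344 yaw -0.0050 | now [ 558.2 -223.1   95.4] [-179.9    0.6   -4.8] 1.9
[247.71188512 201.17911434]
```

View pics/w3.png

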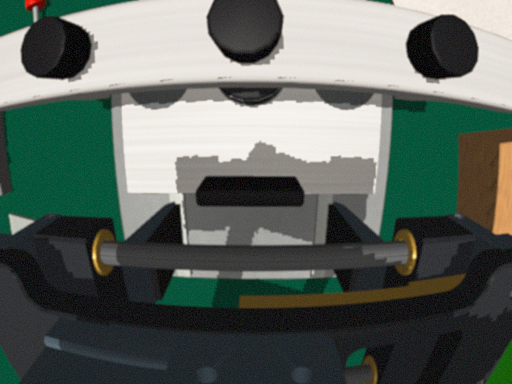

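The handle's top spans u 195–305, v 177–206. The fingertips are at (178,205) and (333,205), so the handle sits a little ahead of the jaws and to their left.

```bash
python3 - <<'E'
from h import *
for p in((203,177),(297,177),(250,177),(196,195),(304,195)): print(p,onz("wrist",p,75).round(1))
print(onz("wrist",(196,206),30),onz("wrist",(304,206),30))
E
```

```text
(203, 177) [ 585.8 -190.5]
(297, 177) [ 580.2 -257.9]
(250, 177) [ 582.9 -224.2]
(196, 195) [ 572.8 -183.5]
(304, 195) [ 566.2 -262.5]
[ 549.61228219 -171.6984529 ] [ 541.55444415 -268.99417347]
```

```bash
python3 - <<'E'
from h import *
go(565,-221,61,-4.5)
m=camera_model("wrist");im=grab_frame("wrist");g=im.max(2)
k=(g[165:215,185:320]<60).astype(np.uint8);n,l,st,c=cv2.connectedComponentsWithStats(k);i=1+st[1:,4].argmax();print(st[i]+[185,165,0,0,0])
for v in range(st[i][1],st[i][1]+st[i][3],3):
    u=np.flatnonzero(l[v]==i);a,b=u.min()+185,u.max()+185;print(v+165,a,b,onz("wrist",(a,v+165),75,m).round(1),onz("wrist",(b,v+165),75,m).round(1))
u=st[i][0]+50;print(im[165:215,185+u].max(1))
go(565,-221,61,-4.5)
E
```

```text
shift x 0.0048 y -0.0030 z 0.0373 yaw -0.0052 | now [ 560.  -223.6   98.3] [-180.     0.3   -4.8] 2.0
[ 196  178  107   30 2973]
178 208 272 [ 584.8 -194. ] [ 580.9 -239.8]
181 204 295 [ 582.8 -190.8] [ 577.3 -256.3]
184 202 296 [ 580.7 -189.1] [ 575.  -256.9]
187 200 298 [ 578.6 -187.3] [ 572.7 -258.3]
190 198 300 [ 576.4 -185.5] [ 570.3 -259.6]
193 197 301 [ 574.2 -184.5] [ 567.9 -260.3]
196 197 302 [ 572.  -184.1] [ 565.6 -260.9]
199 196 302 [ 569.7 -183.1] [ 563.3 -260.9]
202 197 301 [ 567.3 -183.5] [ 561. -260.]
205 198 301 [ 565.  -183.9] [ 558.7 -260. ]
[142 144 144 143 140 138 140 137 140 141 143 133  94  48  18  22  21  17
  15  12  15  24  20  26   6  28   5  21  28  25  23  25  22  19  38  18
  20  18  29  25  24  28  53  85  89  95  89  96  89  92]
shift x 0.0032 y -0.0032 z 0.0395 yaw -0.0052 | now [ 561.5 -223.9  100.5] [180.    0.   -4.8] 2.0
```

The handle's top works out centred near (565,-222). The camera is beyond it and sees its rear face, which matches the estimate. I go down over it and grip its ends.

```bash
python3 -m crank '[{"grip":0.091,"x":0,"y":0.001,"z":0.01,"yaw":0},{"grip":0.091,"x":0,"y":0.001,"z":0.02,"yaw":0},{"grip":0.091,"x":0,"y":0.001,"z":0.03,"yaw":0},{"grip":0.091,"x":0,"y":0.001,"z":0.04,"yaw":0},{"grip":0.091,"x":0,"y":0.001,"z":0.04,"yaw":0}]'
python3 -m crank '[{"grip":0.07,"x":0,"y":0,"z":0,"yaw":0},{"grip":0.07,"x":0,"y":0,"z":0,"yaw":0},{"grip":0.07,"x":0,"y":0,"z":0,"yaw":0},{"grip":0.07,"x":0,"y":0,"z":0,"yaw":0},{"grip":0.07,"x":0,"y":0,"z":0,"yaw":0}]' 50
python3 -m crank '[{"grip":0.07,"x":0,"y":0,"z":0,"yaw":0},{"grip":0.07,"x":0,"y":0,"z":0,"yaw":0},{"grip":0.07,"x":0,"y":0,"z":0,"yaw":0},{"grip":0.07,"x":0,"y":0,"z":0,"yaw":0},{"grip":0.07,"x":0,"y":0,"z":0,"yaw":0}]' 50
```

```text
time_s: 2.43
ee_pos: [560.3, -222.4, 58.3]
ee_rot: [-179.9, 0.2, -4.7]
force: [0.7, -0.0, -0.2]
gripper_width: 91.1
gripper_force: 0.0
time_s: 2.85
ee_pos: [563.0, -223.6, 61.9]
ee_rot: [179.9, -0.2, -4.7]
force: [-0.6, -0.8, 4.5]
gripper_width: 70.0
gripper_force: 2.1
time_s: 3.27
ee_pos: [562.9, -223.5, 61.8]
ee_rot: [179.9, -0.2, -4.7]
force: [-0.3, -0.8, 5.6]
gripper_width: 69.6
gripper_force: 2.9
```

```bash
python3 - <<'E'
from h import *
im=grab_frame("wrist");print(state()["gripper_width"],state()["force"])
s=grab_frame("side")
a=cv2.resize(s[60:230,180:350],(600,600),interpolation=cv2.INTER_CUBIC)
b=cv2.resize(im[100:300,120:400],(0,0),fx=.7,fy=.7) 
o=np.zeros((600,800,3),np.uint8);o[:,:600]=a;o[:140,600:796]=b
cv2.imwrite("pics/c3.png",o[:,:,::-1])
E
```

```text
69.75329271034832 [ 0.23265131 -0.40817345  6.24365546]
```

View pics/c3.png

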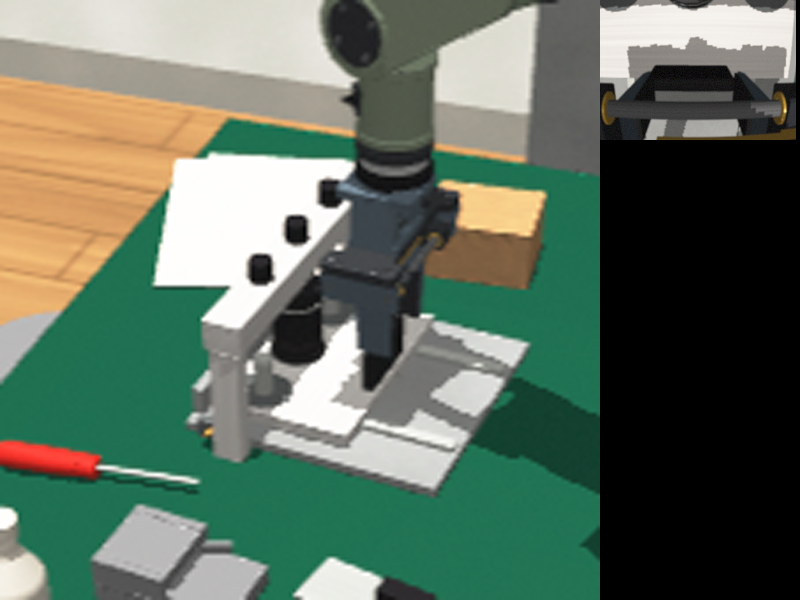

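```bash
python3 - <<'E'
from h import *
im=grab_frame("wrist");cv2.imwrite("pics/c4.png",cv2.resize(im[120:280,110:390],(0,0),fx=2.85,fy=2.85,interpolation=cv2.INTER_CUBIC)[:,:,::-1])
print(proj("wrist",(563,-223,48)),proj("wrist",(565,-222,75)))
E
```

```text
[250.98855037 211.85514318] [248.80656024 223.64380283]
```

View pics/c4.png

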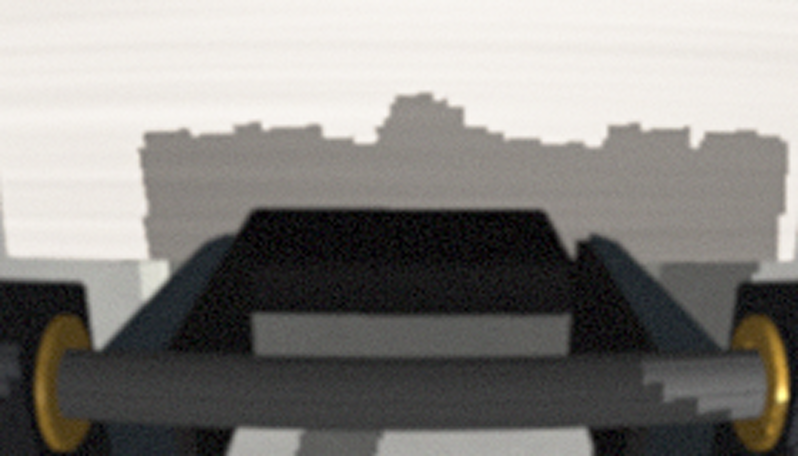

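The fingers stand at both handle ends. The opening matches my 70 mm command, so I close further to see whether they really bear on it.

```bash
python3 -m crank '[{"grip":0.06,"x":0,"y":0,"z":0,"yaw":0},{"grip":0.06,"x":0,"y":0,"z":0,"yaw":0},{"grip":0.06,"x":0,"y":0,"z":0,"yaw":0},{"grip":0.06,"x":0,"y":0,"z":0,"yaw":0},{"grip":0.06,"x":0,"y":0,"z":0,"yaw":0}]' 50
```

```text
time_s: 3.83
ee_pos: [563.0, -223.1, 61.8]
ee_rot: [180.0, -0.2, -4.7]
force: [-0.2, 1.1, 6.5]
gripper_width: 60.0
gripper_force: 3.0
```

```bash
python3 - <<'E'
from h import *
im=grab_frame("wrist");s=grab_frame("side");t=grab_frame("top")
a=cv2.resize(im[150:260,150:350],(800,440),interpolation=cv2.INTER_CUBIC)[:340]
b=cv2.resize(s[130:195,250:350],(400,260),interpolation=cv2.INTER_CUBIC)
c=cv2.resize(t[170:235,265:365],(400,260),interpolation=cv2.INTER_CUBIC)
cv2.imwrite("pics/c5.png",np.vstack([a,np.hstack([b,c])])[:,:,::-1])
E
```

```text
(no output)
```

View pics/c5.png

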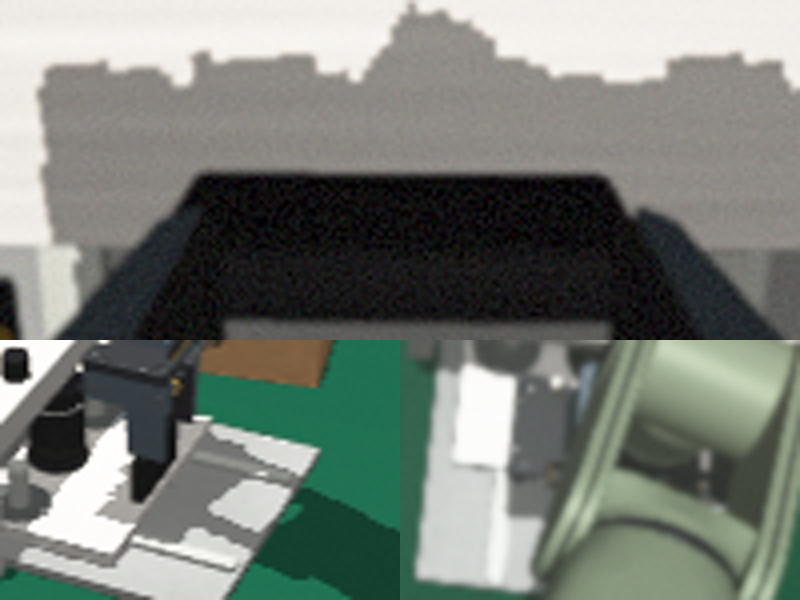

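```bash
python3 - <<'E'
from h import *
print(onz("side",(288.4,153.2),75),two((288.4,153.2),(314,200.3)))
im=cv2.imread("pics/side0.png");g=im.max(2)[140:180,272:306]
print(g[::2,::2])
t=cv2.imread("pics/top0.png").max(2)[194:208,298:330];print(t[:,::2])
E
```

```text
[ 566.98598457 -226.22009168] (array([ 561.94744056, -216.22509186,   81.95642813]), np.float64(3.8197683869575885))
[[112 116 162 119 118 119 113 105 106 106 105 107 106 106 105 106 106]
 [ 98 100 112 118 118 120 114  65 106 107 106 106 106 106 106 106 105]
 [101 100  80 121 153 124 119  66  61 107 107 107 107 107 108 106 105]
 [ 98  99  79  72 100 241 252 252 232 159 116 109 107 107 108 107 107]
 [ 97  99  77  72 111 252 252 251 251 251 251 252 243 177 115 111 107]
 [ 71  71  71 110 240 252 251 251 252 152  44 183 251 251 251 211 110]
 [124 114 156 252 253 252 252 252 209  44  34 183 252 251 241 156 201]
 [152 168 252 253 252 252 252 242  45  40  19 187 252 253 117 172 197]
 [141 241 253 253 252 252 252  75  44  21  21 231 252 177 112 198 197]
 [118 252 253 252 253 252 114  45  26  19  18 229 221 183 238 230 214]
 [238 253 252 253 252 213  41  33  20  20  22 147 111 107 126 199 234]
 [253 253 252 252 253 211  23  22  21  20 138 119 171 198 198 199 138]
 [253 252 252 253 253 207  22  22  19  78 180 112 198 197 195 197 198]
 [252 252 252 252 251 204  22  21  47 144 103 168 198 196 19
[... 676 characters left out ...]
 195 219 232 235 242 247 251]
 [251 244 117  83  86  85  88  90  97 115 130 146 165 196 229 250]
 [251 238  97  79  80  81  81  84  84  83  84  90  97 113 172 250]
 [251 237  97  74  73  74  75  78  79  78  78  79  81  81 146 249]
 [249 238 115  97 109  93  75  73  72  72  74  76  77  79 160 250]
 [234 224 143 156 185 150 100  97 106  83  76  72  72  87 206 250]
 [190 185 172 183 209 173 129 148 175 123  97  96  97 124 240 250]
 [196 193 192 182 182 170 148 168 200 145 117 140 157 163 246 249]
 [203 202 200 192 189 190 173 166 176 152 128 158 181 170 230 235]
 [203 203 202 200 197 197 191 186 185 179 157 163 169 165 180 176]
 [204 202 202 200 198 196 195 196 192 189 184 186 184 185 182 158]]
```

```bash
python3 - <<'E'
from h import *
a=np.radians(-4.5);c=np.array([np.cos(a),np.sin(a)]);n=np.array([-c[1],c[0]])
for X0 in((565,-222),(575,-222)):
  for e in(40,-40):
    for dx in(-7,7):
      for z in(30,75):
        p=np.array(X0)+e*n+dx*c;print(X0[0],e,dx,z,proj("side",(*p,z)).round(1),proj("top",(*p,z)).round(1))
s=state();print(proj("side",(563,-223,48)),s["ee_pos"])
E
```

```text
565 40 -7 30 [285.9 170.9] [300.8 202.1]
565 40 -7 75 [286.1 160.3] [302.8 200. ]
565 40 7 30 [282.2 170. ] [301.2 197.9]
565 40 7 75 [282.3 159.4] [303.2 195.7]
565 -40 -7 30 [294.3 159.1] [324.6 204.6]
565 -40 -7 75 [294.7 148.7] [327.4 202.6]
565 -40 7 30 [290.7 158.3] [324.9 200.5]
565 -40 7 75 [291.  147.8] [327.7 198.4]
575 40 -7 30 [283.1 170.4] [300.9 199.1]
575 40 -7 75 [283.3 159.7] [302.8 196.9]
575 40 7 30 [279.5 169.5] [301.2 195. ]
575 40 7 75 [279.6 158.8] [303.2 192.7]
575 -40 -7 30 [291.7 158.6] [324.6 201.7]
575 -40 -7 75 [292.  148.2] [327.4 199.6]
575 -40 7 30 [288.1 157.8] [324.9 197.6]
575 -40 7 75 [288.3 147.3] [327.7 195.3]
[289.05431942 160.25798551] [ 563.05780869 -223.0619738    61.82635499]
```

```bash
python3 - <<'E'
from h import *
s=state();p=s["ee_pos"];a=np.radians(s["ee_rot"][2]);x=np.array([np.cos(a),np.sin(a),0]);y=np.array([np.sin(a),-np.cos(a),0])
for h in(30,35,40,44,54):
  print(h,[proj("wrist",p+dx*x+sg*h*y-[0,0,14]).round(0).tolist() for dx in(0,16) for sg in(-1,1)])
c=np.array([565,-222,0.]);a=np.radians(-4.5);x=np.array([np.cos(a),np.sin(a),0]);y=np.array([np.sin(a),-np.cos(a),0])
for z in(30,75):print(z,[proj("wrist",c+dx*x+e*y+[0,0,z]).round(0).tolist() for dx in(7,-7) for e in(-40,40)])
print(s["gripper_width"],s["gripper_force"])
E
```

```text
30 [[210.0, 212.0], [294.0, 212.0], [209.0, 190.0], [295.0, 190.0]]
35 [[203.0, 212.0], [301.0, 212.0], [201.0, 190.0], [302.0, 190.0]]
40 [[196.0, 211.0], [308.0, 212.0], [194.0, 190.0], [309.0, 190.0]]
44 [[190.0, 211.0], [313.0, 211.0], [189.0, 190.0], [315.0, 190.0]]
54 [[177.0, 211.0], [327.0, 211.0], [175.0, 190.0], [328.0, 190.0]]
30 [[198.0, 193.0], [303.0, 193.0], [199.0, 210.0], [302.0, 210.0]]
75 [[185.0, 213.0], [314.0, 213.0], [187.0, 234.0], [313.0, 233.0]]
59.878078742079346 2.9766922258809814
```

```bash
python3 -m crank '[{"grip":0.06,"x":-0.004,"y":0,"z":0,"yaw":0},{"grip":0.06,"x":-0.008,"y":0,"z":0,"yaw":0},{"grip":0.06,"x":-0.012,"y":0,"z":0,"yaw":0},{"grip":0.06,"x":-0.012,"y":0,"z":0,"yaw":0},{"grip":0.06,"x":-0.012,"y":0,"z":0,"yaw":0}]' 50
python3 - <<'E'
from h import *
m=camera_model("wrist");im=grab_frame("wrist");g=im.max(2)
k=np.flatnonzero(np.diff((g[160:260,250]<60).astype(int)));print(k+160,[onz("wrist",(250,160+v),30,m) for v in k],state()["force"])
E
```

```text
time_s: 4.4
ee_pos: [551.0, -222.4, 61.7]
ee_rot: [179.9, -0.2, -4.7]
force: [1.5, -0.8, 5.7]
gripper_width: 60.1
gripper_force: 3.3
[177 212 245 254 256 257 258] [array([ 572.13330748, -222.84562438]), array([ 544.66722333, -220.49527021]), array([ 516.5752586 , -218.06500924]), array([ 508.40763553, -217.35391548]), array([ 506.55771334, -217.19259408]), array([ 505.62776735, -217.11146284]), array([ 504.69444595, -217.03001319])] [1.56585057 0.33658297 6.28234514]
```

```bash
python3 -m crank '[{"grip":0.03,"x":0,"y":0,"z":-0.03,"yaw":0},{"grip":0.0,"x":0,"y":0,"z":-0.06,"yaw":0},{"grip":0.0,"x":0,"y":0,"z":-0.06,"yaw":0},{"grip":0.0,"x":0,"y":0,"z":-0.06,"yaw":0},{"grip":0.0,"x":0,"y":0,"z":-0.06,"yaw":0}]' 20
python3 -m crank '[{"grip":0.0,"x":0.035,"y":0,"z":0,"yaw":0},{"grip":0.0,"x":0.043,"y":0,"z":0,"yaw":0},{"grip":0.0,"x":0.043,"y":0,"z":0,"yaw":0},{"grip":0.0,"x":0.043,"y":0,"z":0,"yaw":0},{"grip":0.0,"x":0.043,"y":0,"z":0,"yaw":0}]' 20
python3 - <<'E'
from h import *
go(595,-224.5,60,-4.5)
s=state();print(s["force"],s["gripper_width"],s["gripper_force"])
im=grab_frame("wrist");cv2.imwrite("pics/w5.png",cv2.resize(im[120:280,110:390],(0,0),fx=2.85,fy=2.85,interpolation=cv2.INTER_CUBIC)[:,:,::-1])
E
```

```text
time_s: 4.87
ee_pos: [548.7, -221.7, 119.6]
ee_rot: [-180.0, 0.1, -4.7]
force: [0.5, 0.1, -0.3]
gripper_width: 29.5
gripper_force: 0.0
time_s: 5.28
ee_pos: [591.4, -225.2, 119.4]
ee_rot: [-180.0, 0.2, -4.7]
force: [0.0, 0.5, -0.8]
gripper_width: 0.4
gripper_force: 0.0
shift x 0.0036 y -0.0010 z 0.0594 yaw -0.0036 | now [ 591.4 -225.2  119.4] [-180.     0.2   -4.7] 5.3
[ 0.01131727  0.52949826 -0.80185457] 0.362402611517841 0.0
```

View pics/w5.png

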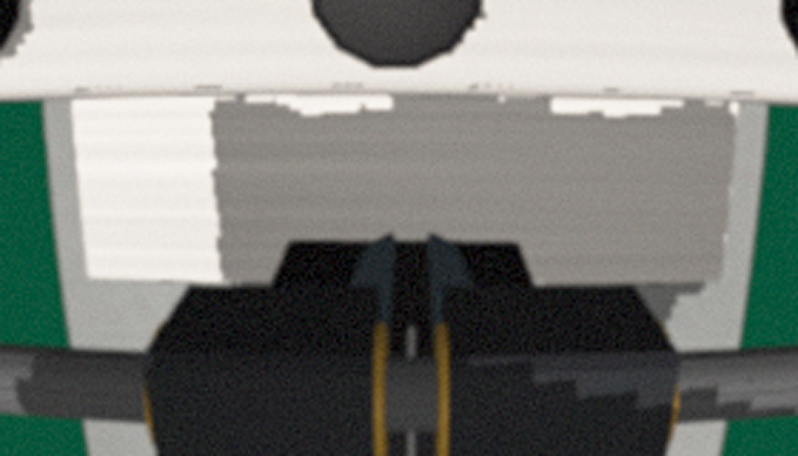

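The closed fingers are at (254,204), just behind the handle's rear face at v 205–215. The contact force went away when I raised the arm, so the fingertips had been resting on something. I probe downwards behind the handle.

```bash
python3 -m crank '[{"grip":0,"x":0.004,"y":-0.001,"z":0.008,"yaw":0},{"grip":0,"x":0.004,"y":-0.001,"z":0.016,"yaw":0},{"grip":0,"x":0.004,"y":-0.001,"z":0.024,"yaw":0},{"grip":0,"x":0.004,"y":-0.001,"z":0.03,"yaw":0},{"grip":0,"x":0.004,"y":-0.001,"z":0.03,"yaw":0}]' 20
python3 -m crank '[{"grip":0,"x":0,"y":0,"z":0.006,"yaw":0},{"grip":0,"x":0,"y":0,"z":0.012,"yaw":0},{"grip":0,"x":0,"y":0,"z":0.018,"yaw":0},{"grip":0,"x":0,"y":0,"z":0.024,"yaw":0},{"grip":0,"x":0,"y":0,"z":0.024,"yaw":0}]'
python3 -m crank '[{"grip":0,"x":0,"y":0,"z":0.003,"yaw":0},{"grip":0,"x":0,"y":0,"z":0.006,"yaw":0},{"grip":0,"x":0,"y":0,"z":0.006,"yaw":0},{"grip":0,"x":0,"y":0,"z":0.006,"yaw":0},{"grip":0,"x":0,"y":0,"z":0.006,"yaw":0}]'
```

```text
time_s: 5.75
ee_pos: [595.5, -224.4, 88.3]
ee_rot: [-179.9, 0.2, -4.7]
force: [-0.8, 0.0, 0.7]
gripper_width: 0.4
gripper_force: 0.0
time_s: 6.17
ee_pos: [596.0, -224.5, 64.9]
ee_rot: [-180.0, 0.1, -4.7]
force: [-0.9, -0.3, 0.3]
gripper_width: 0.3
gripper_force: 0.0
time_s: 6.58
ee_pos: [597.1, -225.0, 60.8]
ee_rot: [180.0, -0.0, -4.7]
force: [-0.3, 0.2, -0.0]
gripper_width: 0.5
gripper_force: 0.0
```

```bash
python3 -m crank '[{"grip":0,"x":-0.004,"y":0,"z":0,"yaw":0},{"grip":0,"x":-0.008,"y":0,"z":0,"yaw":0},{"grip":0,"x":-0.012,"y":0,"z":0,"yaw":0},{"grip":0,"x":-0.016,"y":0,"z":0,"yaw":0},{"grip":0,"x":-0.016,"y":0,"z":0,"yaw":0}]'
python3 -m crank '[{"grip":0,"x":-0.004,"y":0,"z":0,"yaw":0},{"grip":0,"x":-0.008,"y":0,"z":0,"yaw":0},{"grip":0,"x":-0.012,"y":0,"z":0,"yaw":0},{"grip":0,"x":-0.016,"y":0,"z":0,"yaw":0},{"grip":0,"x":-0.016,"y":0,"z":0,"yaw":0}]'
python3 - <<'E'
from h import *
m=camera_model("wrist");im=grab_frame("wrist");g=im.max(2)
for u in(225,285):
    k=np.flatnonzero(np.diff((g[140:260,u]<60).astype(int)));print(k[:3]+140,onz("wrist",(u,140+k[0]),30,m),state()["force"])
E
```

```text
time_s: 7.0
ee_pos: [581.1, -223.9, 61.9]
ee_rot: [179.9, -0.1, -4.7]
force: [2.1, 0.3, 7.3]
gripper_width: 0.5
gripper_force: 3.0
time_s: 7.42
ee_pos: [565.3, -222.6, 61.8]
ee_rot: [179.9, -0.1, -4.7]
force: [2.3, 0.5, 6.0]
gripper_width: 0.3
gripper_force: 3.0
[196] [ 573.19485147 -202.86127445] [1.79200554 1.01234817 7.05312383]
[196] [ 569.44666617 -248.23554151] [1.79200554 1.01234817 7.05312383]
```

The fingers ride over the handle's top with TCP z at 62, so the contact height disagrees with the stated fingertip offset. I calibrate by touching down on the carriage top behind the handle.

```bash
python3 -m crank '[{"grip":0,"x":0.032,"y":0,"z":-0.004,"yaw":0},{"grip":0,"x":0.032,"y":0,"z":-0.004,"yaw":0},{"grip":0,"x":0.032,"y":0,"z":-0.004,"yaw":0},{"grip":0,"x":0.032,"y":0,"z":-0.004,"yaw":0},{"grip":0,"x":0.032,"y":0,"z":-0.004,"yaw":0}]'
python3 -m crank '[{"grip":0,"x":0,"y":0,"z":0.004,"yaw":0},{"grip":0,"x":0,"y":0,"z":0.008,"yaw":0},{"grip":0,"x":0,"y":0,"z":0.012,"yaw":0},{"grip":0,"x":0,"y":0,"z":0.016,"yaw":0},{"grip":0,"x":0,"y":0,"z":0.016,"yaw":0}]'
python3 -m crank '[{"grip":0,"x":0,"y":0,"z":0.002,"yaw":0},{"grip":0,"x":0,"y":0,"z":0.004,"yaw":0},{"grip":0,"x":0,"y":0,"z":0.006,"yaw":0},{"grip":0,"x":0,"y":0,"z":0.006,"yaw":0},{"grip":0,"x":0,"y":0,"z":0.006,"yaw":0}]'
```

```text
time_s: 7.88
ee_pos: [595.2, -224.5, 63.8]
ee_rot: [-180.0, 0.2, -4.7]
force: [0.7, -0.5, -1.5]
gripper_width: 0.2
gripper_force: 0.0
time_s: 8.3
ee_pos: [596.0, -224.6, 47.3]
ee_rot: [-180.0, 0.1, -4.7]
force: [-0.1, -0.1, -0.3]
gripper_width: 0.5
gripper_force: 0.0
time_s: 8.72
ee_pos: [596.9, -224.9, 42.5]
ee_rot: [180.0, 0.0, -4.7]
force: [-0.2, 0.1, 0.7]
gripper_width: 0.7
gripper_force: 0.0
```

No contact yet at z 42.5, about 19 mm below the height where it rode on the handle. That is deep enough, so I pull here.

```bash
python3 -m crank '[{"grip":0,"x":-0.006,"y":0,"z":0,"yaw":0},{"grip":0,"x":-0.012,"y":0,"z":0,"yaw":0},{"grip":0,"x":-0.018,"y":0,"z":0,"yaw":0},{"grip":0,"x":-0.024,"y":0,"z":0,"yaw":0},{"grip":0,"x":-0.03,"y":0,"z":0,"yaw":0}]'
python3 -m crank '[{"grip":0,"x":-0.008,"y":0,"z":0,"yaw":0},{"grip":0,"x":-0.016,"y":0,"z":0,"yaw":0},{"grip":0,"x":-0.024,"y":0,"z":0,"yaw":0},{"grip":0,"x":-0.032,"y":0,"z":0,"yaw":0},{"grip":0,"x":-0.04,"y":0,"z":0,"yaw":0}]'
```

```text
time_s: 9.13
ee_pos: [568.1, -222.6, 43.1]
ee_rot: [180.0, -0.2, -4.7]
force: [2.4, 0.2, 0.7]
gripper_width: 0.6
gripper_force: 1.2
time_s: 9.55
ee_pos: [526.4, -219.1, 42.9]
ee_rot: [180.0, -0.0, -4.7]
force: [2.4, 0.7, 1.1]
gripper_width: 0.4
gripper_force: 1.4
```

```bash
python3 -m crank '[{"grip":0,"x":-0.008,"y":0,"z":0,"yaw":0},{"grip":0,"x":-0.016,"y":0,"z":0,"yaw":0},{"grip":0,"x":-0.023,"y":0,"z":0,"yaw":0},{"grip":0,"x":-0.028,"y":0,"z":0,"yaw":0},{"grip":0,"x":-0.03,"y":0,"z":0,"yaw":0}]'
python3 -m crank '[{"grip":0,"x":-0.003,"y":0,"z":0,"yaw":0},{"grip":0,"x":-0.006,"y":0,"z":0,"yaw":0},{"grip":0,"x":-0.009,"y":0,"z":0,"yaw":0},{"grip":0,"x":-0.012,"y":0,"z":0,"yaw":0},{"grip":0,"x":-0.012,"y":0,"z":0,"yaw":0}]'
python3 - <<'E'
from h import *
s=state();print(s["ee_pos"],s["force"])
E
```

```text
time_s: 9.97
ee_pos: [495.7, -216.5, 42.4]
ee_rot: [-180.0, 0.1, -4.7]
force: [1.2, 0.7, 0.8]
gripper_width: 0.3
gripper_force: 0.7
time_s: 10.38
ee_pos: [492.2, -216.5, 43.1]
ee_rot: [179.9, -0.9, -4.8]
force: [17.3, 2.3, -9.9]
gripper_width: 0.6
gripper_force: 8.2
[ 492.24267908 -216.51387523   43.05542781] [17.32811988  2.33336466 -9.9252603 ]
```

The carriage is at its outer stop: the force jumped to 17 N after 100 mm of travel. I back off and touch down on the carriage top to calibrate the tip height.

```bash
python3 -m crank '[{"grip":0,"x":0.009,"y":0,"z":0,"yaw":0},{"grip":0,"x":0.018,"y":0,"z":0,"yaw":0},{"grip":0,"x":0.025,"y":0,"z":0.004,"yaw":0},{"grip":0,"x":0.025,"y":0,"z":0.006,"yaw":0},{"grip":0,"x":0.025,"y":0,"z":0.006,"yaw":0}]'
python3 -m crank '[{"grip":0,"x":0,"y":0,"z":0.002,"yaw":0},{"grip":0,"x":0,"y":0,"z":0.004,"yaw":0},{"grip":0,"x":0,"y":0,"z":0.006,"yaw":0},{"grip":0,"x":0,"y":0,"z":0.008,"yaw":0},{"grip":0,"x":0,"y":0,"z":0.008,"yaw":0}]'
python3 -m crank '[{"grip":0,"x":0,"y":0,"z":0.002,"yaw":0},{"grip":0,"x":0,"y":0,"z":0.004,"yaw":0},{"grip":0,"x":0,"y":0,"z":0.006,"yaw":0},{"grip":0,"x":0,"y":0,"z":0.008,"yaw":0},{"grip":0,"x":0,"y":0,"z":0.008,"yaw":0}]'
```

```text
time_s: 10.8
ee_pos: [509.3, -217.4, 35.5]
ee_rot: [-180.0, 0.2, -4.7]
force: [-0.1, 0.1, 0.7]
gripper_width: 0.8
gripper_force: 0.0
time_s: 11.22
ee_pos: [509.7, -217.7, 28.1]
ee_rot: [-180.0, 0.1, -4.7]
force: [0.1, -0.1, -0.0]
gripper_width: 0.9
gripper_force: 0.0
time_s: 11.63
ee_pos: [509.9, -217.6, 20.1]
ee_rot: [-180.0, 0.0, -4.7]
force: [0.4, -0.3, -0.6]
gripper_width: 0.2
gripper_force: 0.0
```

```bash
python3 -m crank '[{"grip":0,"x":0,"y":0,"z":0.001,"yaw":0},{"grip":0,"x":0,"y":0,"z":0.002,"yaw":0},{"grip":0,"x":0,"y":0,"z":0.003,"yaw":0},{"grip":0,"x":0,"y":0,"z":0.004,"yaw":0},{"grip":0,"x":0,"y":0,"z":0.004,"yaw":0}]'
python3 - <<'E'
from h import *
s=state();print(s["ee_pos"],s["force"])
for z in(-14,0,13): print(z,proj("wrist",s["ee_pos"]+[0,0,z]))
im=grab_frame("wrist");print(im.max(2)[180:236:2,254])
E
```

```text
time_s: 12.05
ee_pos: [510.4, -217.8, 16.9]
ee_rot: [180.0, -0.0, -4.7]
force: [-0.5, 0.4, 2.4]
gripper_width: 0.4
gripper_force: 1.3
[ 510.38467253 -217.80612335   16.8642162 ] [-0.5155772   0.39612164  2.41683367]
-14 [251.75402569 211.74245894]
0 [251.64632533 218.90096848]
13 [251.53340452 226.45451261]
[ 5 11 27 21 17 19 30 25 13  7 16 17 15 12 17 26 37 27 31 30 31 27 23 23
 34 21 28 33]
```

The tip touches the carriage top (30 mm) at TCP z 16.9, so the real fingertips are about 13 mm above the TCP. I'll use tip z = TCP z + 13 from here. Next I rise and look at the spindles.

```bash
python3 -m crank '[{"grip":0.06,"x":0,"y":0,"z":-0.04,"yaw":0},{"grip":0.06,"x":0,"y":0,"z":-0.08,"yaw":0},{"grip":0.06,"x":0,"y":0,"z":-0.12,"yaw":0},{"grip":0.06,"x":0,"y":0,"z":-0.16,"yaw":0},{"grip":0.06,"x":0,"y":0,"z":-0.19,"yaw":0}]'
python3 -m crank '[{"grip":0.06,"x":0.04,"y":0,"z":0,"yaw":0},{"grip":0.06,"x":0.06,"y":0,"z":0,"yaw":0},{"grip":0.06,"x":0.06,"y":0,"z":0,"yaw":0},{"grip":0.06,"x":0.06,"y":0,"z":0,"yaw":0},{"grip":0.06,"x":0.06,"y":0,"z":0,"yaw":0}]'
python3 - <<'E'
from h import *
import json
print(state()["ee_pos"],state()["qvel"].round(1))
m=camera_model("wrist");im=grab_frame("wrist");cv2.imwrite("pics/w6.png",im[:,:,::-1])
json.dump({k:v.tolist() for k,v in m.items()},open("w6.json","w"))
cv2.imwrite("pics/w6c.png",cv2.resize(im[60:260,100:400],(0,0),fx=2.66,fy=2.66,interpolation=cv2.INTER_CUBIC)[:,:,::-1])
for y in(80,0,-80):
    a=np.radians(-4.5);q=np.array([560-y*np.sin(a),-221.5+y*np.cos(a)]);print(q,proj("wrist",(*q,75),m),proj("wrist",(*q,30),m))
E
```

```text
time_s: 12.52
ee_pos: [510.9, -218.1, 210.1]
ee_rot: [179.9, -0.2, -4.7]
force: [0.8, 0.1, -0.5]
gripper_width: 30.9
gripper_force: 0.0
time_s: 12.93
ee_pos: [569.1, -222.4, 205.7]
ee_rot: [-180.0, 0.1, -4.7]
force: [-1.1, 0.2, 0.1]
gripper_width: 59.8
gripper_force: 0.0
[ 569.05550942 -222.4123398   205.73921497] [-0.2 -0.7  0.5  0.  -0.2  0.1]
[ 566.27672766 -141.7466133 ] [180.38623466 183.34185903] [188.77535345 174.40470013]
[ 560.  -221.5] [252.2219317  183.05607211] [252.37811251 174.01494615]
[ 553.72327234 -301.2533867 ] [324.23514941 182.90709001] [316.10479779 174.00939802]
```

View pics/w6c.png

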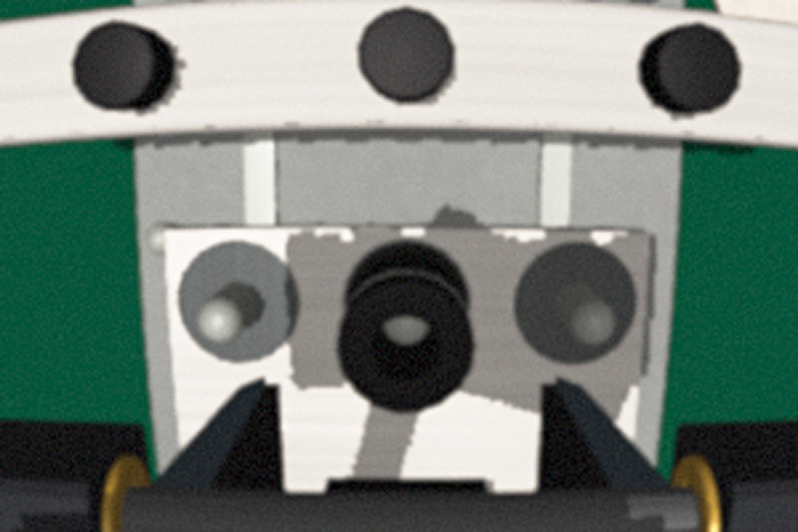

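The left spindle's disc is at (189.5,173.2) with its tip at (181.6,181.1). The right disc is at (316.2,173.5) with its tip at (323.7,181.1). The reference stands between them, and both spindles lie within about 1 px of prediction. I compute them precisely, and also the lift for the reference.

```bash
python3 - <<'E'
from h import *
import json
m={k:np.array(v) for k,v in json.load(open("w6.json")).items()}
im=cv2.imread("pics/w6.png")
for n,d,t in(("L",(189.5,173.2),(181.6,181.1)),("R",(316.2,173.5),(323.7,181.1))):
    print(n,onz("wrist",d,30,m).round(1),onz("wrist",t,72,m).round(1))
# reference top rim: dark circle near crop (405,345)
print("ref top",onz("wrist",(100+405/2.66,60+340/2.66),110,m).round(1))
go(560,-221.5,75,-4.5)
E
```

```text
L [ 567.7 -142.9] [ 568.  -142.7]
R [ 554.4 -301.4] [ 555.  -301.4]
ref top [ 564.2 -222. ]
shift x -0.0090 y -0.0002 z 0.1309 yaw -0.0038 | now [ 568.9 -222.5  205.9] [-1.8e+02  1.0e-01 -4.7e+00] 13.0
```

```bash
python3 -m crank '[{"grip":0.072,"x":-0.008,"y":0,"z":0.03,"yaw":0},{"grip":0.072,"x":-0.008,"y":0,"z":0.06,"yaw":0},{"grip":0.072,"x":-0.008,"y":0,"z":0.09,"yaw":0},{"grip":0.072,"x":-0.008,"y":0,"z":0.12,"yaw":0},{"grip":0.072,"x":-0.008,"y":0,"z":0.139,"yaw":0}]'
python3 -m crank '[{"grip":0.04,"x":0,"y":0,"z":0,"yaw":0},{"grip":0.04,"x":0,"y":0,"z":0,"yaw":0},{"grip":0.04,"x":0,"y":0,"z":0,"yaw":0},{"grip":0.04,"x":0,"y":0,"z":0,"yaw":0},{"grip":0.04,"x":0,"y":0,"z":0,"yaw":0}]' 25
python3 -m crank '[{"grip":0.04,"x":0,"y":0,"z":0,"yaw":0},{"grip":0.04,"x":0,"y":0,"z":0,"yaw":0},{"grip":0.04,"x":0,"y":0,"z":0,"yaw":0},{"grip":0.04,"x":0,"y":0,"z":0,"yaw":0},{"grip":0.04,"x":0,"y":0,"z":0,"yaw":0}]' 25
```

```text
time_s: 13.4
ee_pos: [559.3, -221.3, 64.7]
ee_rot: [-179.9, 0.3, -4.7]
force: [-0.6, 0.4, -0.4]
gripper_width: 71.9
gripper_force: 0.0
time_s: 13.82
ee_pos: [563.0, -222.4, 69.3]
ee_rot: [179.9, -0.2, -4.7]
force: [0.2, -0.2, 2.5]
gripper_width: 51.8
gripper_force: 25.0
time_s: 14.23
ee_pos: [563.1, -222.4, 69.2]
ee_rot: [179.9, -0.2, -4.7]
force: [-0.2, 1.6, 6.5]
gripper_width: 51.5
gripper_force: 25.0
```

```bash
python3 -m crank '[{"grip":0.04,"x":0,"y":0,"z":-0.01,"yaw":0},{"grip":0.04,"x":0,"y":0,"z":-0.025,"yaw":0},{"grip":0.04,"x":0,"y":0,"z":-0.04,"yaw":0},{"grip":0.04,"x":0,"y":0,"z":-0.055,"yaw":0},{"grip":0.04,"x":0,"y":0,"z":-0.075,"yaw":0}]'
python3 - <<'E'
from h import *
s=state();print(s["ee_pos"],s["force"],s["gripper_width"])
go(375,262,142,-4.7)
E
```

```text
time_s: 14.65
ee_pos: [560.7, -221.6, 142.1]
ee_rot: [-179.9, 0.2, -4.7]
force: [0.3, -0.8, -3.2]
gripper_width: 51.2
gripper_force: 25.0
[ 560.70261327 -221.57417902  142.1312221 ] [ 0.28996999 -0.8100343  -3.16867591] 51.18635851737829
shift x -0.2248 y -0.4667 z 0.0001 yaw -0.0002 | now [ 560.7 -221.6  142.1] [-179.9    0.2   -4.7] 14.7
```

```bash
python3 -m crank '[{"grip":0.04,"x":-0.013,"y":-0.028,"z":0,"yaw":0},{"grip":0.04,"x":-0.03,"y":-0.062,"z":0,"yaw":0},{"grip":0.04,"x":-0.047,"y":-0.097,"z":0,"yaw":0},{"grip":0.04,"x":-0.064,"y":-0.132,"z":0,"yaw":0},{"grip":0.04,"x":-0.081,"y":-0.167,"z":0,"yaw":0}]'
python3 -m crank '[{"grip":0.04,"x":-0.016,"y":-0.034,"z":0,"yaw":0},{"grip":0.04,"x":-0.033,"y":-0.068,"z":0,"yaw":0},{"grip":0.04,"x":-0.049,"y":-0.102,"z":0,"yaw":0},{"grip":0.04,"x":-0.066,"y":-0.136,"z":0,"yaw":0},{"grip":0.04,"x":-0.082,"y":-0.17,"z":0,"yaw":0}]'
python3 -m crank '[{"grip":0.04,"x":-0.016,"y":-0.034,"z":0,"yaw":0},{"grip":0.04,"x":-0.033,"y":-0.068,"z":0,"yaw":0},{"grip":0.04,"x":-0.049,"y":-0.102,"z":0,"yaw":0},{"grip":0.04,"x":-0.062,"y":-0.13,"z":0,"yaw":0},{"grip":0.04,"x":-0.062,"y":-0.13,"z":0,"yaw":0}]'
python3 - <<'E'
from h import *
import json
print(state()["qvel"].round(1));m=camera_model("wrist");im=grab_frame("wrist");print(state()["ee_pos"])
m=camera_model("wrist");im=grab_frame("wrist");print(state()["ee_pos"])
json.dump({k:v.tolist() for k,v in m.items()},open("w7.json","w"))
cv2.imwrite("pics/w7.png",im[:,:,::-1])
hsv=cv2.cvtColor(im,cv2.COLOR_RGB2HSV)
# grey foot disc: low saturation blob near prediction
p=proj("wrist",(441,263,10),m);print("pred",p)
k=((hsv[:,:,1]<60)&(hsv[:,:,2]>70)).astype(np.uint8);k[215:]=0
n,l,st,c=cv2.connectedComponentsWithStats(k)
for i in range(1,n):
    if st[i,4]>150: print(st[i],c[i],onz("wrist",c[i],10,m).round(1))
E
```

```text
time_s: 15.07
ee_pos: [493.5, -47.6, 142.5]
ee_rot: [180.0, 0.1, -4.8]
force: [-0.1, 0.4, -2.9]
gripper_width: 51.6
gripper_force: 25.0
time_s: 15.48
ee_pos: [425.7, 128.4, 142.7]
ee_rot: [180.0, 0.0, -4.7]
force: [0.5, -0.5, -2.9]
gripper_width: 51.4
gripper_force: 25.0
time_s: 15.9
ee_pos: [374.3, 266.2, 142.8]
ee_rot: [-179.9, 0.0, -4.4]
force: [0.9, 0.2, -2.2]
gripper_width: 51.5
gripper_force: 25.0
[-4.5 -0.6  1.3 -4.7  0.8 -4.3]
[374.93058189 263.69274143 142.57725441]
[375.40680587 262.22054952 142.4505018 ]
pred [248.1218665 113.8447874]
[102   0  45  35 878] [123.16287016  17.06833713] [570.5 395. ]
[118   0  37  42 199] [142.42211055  24.88442211] [555.3 371.6]
[204   0  48  25 476] [223.78781513   7.70588235] [560.5 279.9]
[ 490    0   22   97 1740] [502.32988506  44.82241379] [537.2 -94.6]
[ 370   21   59  118 4708] [400.07349193  79.08708581] [474.8  87.8]
[ 209   77   75   74 4334] [246.27388094 113.41255192] [441.6 264.9]
[  89   98   51   51 1477] [113.40013541 123.0690589 ] [448.4 416.7]
[215 192  78  23 356] [253.12359551 199.96910112] [346.2 265. ]
```

The foot disc measures (441.5,265), which matches the top view. I move over it allowing for the offset of the barrel in the jaws.

```bash
python3 - <<'E'
from h import *
go(443.4,265,105,-4.7)
E
python3 -m crank '[{"grip":0.04,"x":0.034,"y":0.002,"z":0,"yaw":0},{"grip":0.04,"x":0.0675,"y":0.003,"z":0.01,"yaw":0},{"grip":0.04,"x":0.0675,"y":0.003,"z":0.025,"yaw":0},{"grip":0.04,"x":0.0675,"y":0.003,"z":0.033,"yaw":0},{"grip":0.04,"x":0.0675,"y":0.003,"z":0.035,"yaw":0}]'
python3 - <<'E'
from h import *
grab_frame("side")
go(443.4,265,49,-4.7)
E
```

```text
shift x 0.0676 y -0.0081 z 0.0375 yaw 0.0029 | now [375.4 262.2 142.5] [179.9   0.   -4.5] 16.0
time_s: 16.42
ee_pos: [441.6, 251.0, 105.6]
ee_rot: [179.8, 0.3, -4.8]
force: [-0.9, -0.7, -2.6]
gripper_width: 51.1
gripper_force: 25.0
shift x 0.0006 y -0.0136 z 0.0571 yaw -0.0017 | now [441.6 251.5 106.1] [179.8   0.2  -4.8] 16.5
```

```bash
python3 -m crank '[{"grip":0.04,"x":0.0005,"y":-0.0135,"z":0,"yaw":0},{"grip":0.04,"x":0.0005,"y":-0.0135,"z":0,"yaw":0},{"grip":0.04,"x":0.0005,"y":-0.0135,"z":0,"yaw":0},{"grip":0.04,"x":0.0005,"y":-0.0135,"z":0,"yaw":0},{"grip":0.04,"x":0.0005,"y":-0.0135,"z":0,"yaw":0}]'
python3 - <<'E'
from h import *
go(443.4,265,49,-4.7)
E
```

```text
time_s: 16.88
ee_pos: [444.6, 266.9, 107.9]
ee_rot: [-180.0, -0.0, -4.7]
force: [-0.5, 0.0, -2.9]
gripper_width: 51.1
gripper_force: 25.0
shift x -0.0010 y 0.0019 z 0.0589 yaw 0.0005 | now [444.6 266.9 107.9] [-180.    -0.    -4.7] 16.9
```

```bash
python3 -m crank '[{"grip":0.04,"x":-0.001,"y":0.0018,"z":0.005,"yaw":0},{"grip":0.04,"x":-0.001,"y":0.0018,"z":0.01,"yaw":0},{"grip":0.04,"x":-0.001,"y":0.0018,"z":0.015,"yaw":0},{"grip":0.04,"x":-0.001,"y":0.0018,"z":0.02,"yaw":0},{"grip":0.04,"x":-0.001,"y":0.0018,"z":0.024,"yaw":0}]'
python3 - <<'E'
from h import *
go(443.4,265,49,-4.7);print(state()["force"])
E
```

```text
time_s: 17.3
ee_pos: [443.3, 264.8, 82.6]
ee_rot: [180.0, 0.0, -4.7]
force: [-1.0, -0.5, -2.1]
gripper_width: 51.2
gripper_force: 25.0
shift x 0.0001 y -0.0002 z 0.0336 yaw -0.0003 | now [443.3 264.8  82.6] [180.    0.   -4.7] 17.3
[-1.03509828 -0.47365442 -2.1128554 ]
```

```bash
python3 -m crank '[{"grip":0.04,"x":0,"y":0,"z":0.007,"yaw":0},{"grip":0.04,"x":0,"y":0,"z":0.014,"yaw":0},{"grip":0.04,"x":0,"y":0,"z":0.021,"yaw":0},{"grip":0.04,"x":0,"y":0,"z":0.027,"yaw":0},{"grip":0.04,"x":0,"y":0,"z":0.029,"yaw":0}]'
python3 -m crank '[{"grip":0.04,"x":0,"y":0,"z":0.002,"yaw":0},{"grip":0.04,"x":0,"y":0,"z":0.004,"yaw":0},{"grip":0.04,"x":0,"y":0,"z":0.005,"yaw":0},{"grip":0.04,"x":0,"y":0,"z":0.005,"yaw":0},{"grip":0.04,"x":0,"y":0,"z":0.005,"yaw":0}]'
```

```text
time_s: 17.72
ee_pos: [443.0, 264.7, 53.2]
ee_rot: [179.9, 0.1, -4.7]
force: [0.2, -0.1, -2.2]
gripper_width: 51.2
gripper_force: 25.0
time_s: 18.13
ee_pos: [443.8, 265.1, 49.7]
ee_rot: [-180.0, -0.0, -4.7]
force: [0.1, -0.4, -3.2]
gripper_width: 51.7
gripper_force: 25.0
```

Nearly seated, with no contact yet. I go down a little more until it touches, then release.

```bash
python3 -m crank '[{"grip":0.04,"x":0,"y":0,"z":0.001,"yaw":0},{"grip":0.04,"x":0,"y":0,"z":0.002,"yaw":0},{"grip":0.04,"x":0,"y":0,"z":0.003,"yaw":0},{"grip":0.04,"x":0,"y":0,"z":0.003,"yaw":0},{"grip":0.04,"x":0,"y":0,"z":0.003,"yaw":0}]'
python3 -m crank '[{"grip":0.07,"x":0,"y":0,"z":0,"yaw":0},{"grip":0.07,"x":0,"y":0,"z":0,"yaw":0},{"grip":0.07,"x":0,"y":0,"z":0,"yaw":0},{"grip":0.07,"x":0,"y":0,"z":0,"yaw":0},{"grip":0.07,"x":0,"y":0,"z":0,"yaw":0}]'
python3 -m crank '[{"grip":0.07,"x":0,"y":0,"z":-0.02,"yaw":0},{"grip":0.07,"x":0,"y":0,"z":-0.05,"yaw":0},{"grip":0.08,"x":0,"y":0,"z":-0.09,"yaw":0},{"grip":0.08,"x":0,"y":0,"z":-0.13,"yaw":0},{"grip":0.08,"x":0,"y":0,"z":-0.15,"yaw":0}]'
python3 - <<'E'
from h import *
import json
t=grab_frame("top");cv2.imwrite("pics/t2.png",t[:,:,::-1])
b0=cv2.cvtColor(cv2.imread("pics/top0.png"),cv2.COLOR_BGR2GRAY).astype(int);g=cv2.cvtColor(t,cv2.COLOR_RGB2GRAY).astype(int)
for n,(u,v) in dict(b1=(133,197),b2=(165,196),b3=(123,231),plate=(221,226)).items(): print(n,np.abs(g-b0)[v-14:v+15,u-14:u+15].mean())
go(470,400,200,-4.7)
E
```

```text
time_s: 18.55
ee_pos: [444.5, 265.7, 48.9]
ee_rot: [-179.9, -0.1, -4.7]
force: [-3.2, -0.3, 11.8]
gripper_width: 51.8
gripper_force: 25.0
time_s: 18.97
ee_pos: [443.6, 265.0, 46.3]
ee_rot: [180.0, 0.0, -4.7]
force: [-0.2, 0.3, -0.6]
gripper_width: 69.9
gripper_force: 0.0
time_s: 19.38
ee_pos: [445.4, 266.0, 201.2]
ee_rot: [-179.8, -0.3, -4.7]
force: [1.3, 1.3, 0.4]
gripper_width: 80.0
gripper_force: 0.0
b1 29.093935790725325
b2 1.098692033293698
b3 41.14030915576694
plate 1.7110582639714624
shift x 0.0121 y -0.1346 z 0.0037 yaw -0.0002 | now [446.9 266.8 203.7] [-179.6   -0.6   -4.7] 19.4
```

The reference is seated: contact came at TCP z 48.9 against 49 expected. Now a wrist shot for the three barrels.

```bash
python3 -m crank '[{"grip":0.08,"x":-0.02,"y":-0.03,"z":0,"yaw":0},{"grip":0.08,"x":-0.045,"y":-0.06,"z":0,"yaw":0},{"grip":0.08,"x":-0.045,"y":-0.079,"z":0,"yaw":0},{"grip":0.08,"x":-0.045,"y":-0.079,"z":0,"yaw":0},{"grip":0.08,"x":-0.045,"y":-0.079,"z":0,"yaw":0}]'
python3 - <<'E'
from h import *
import json
grab_frame("top");print(state()["qvel"].round(1),state()["ee_pos"])
m=camera_model("wrist");im=grab_frame("wrist");cv2.imwrite("pics/w8.png",im[:,:,::-1])
k=(im.max(2)<55).astype(np.uint8);k[210:]=0
n,l,st,c=cv2.connectedComponentsWithStats(k)
for i in range(1,n):
    if st[i,4]>150: print(st[i],c[i].round(1),onz("wrist",c[i],30,m).round(1))
for b in((561,372),(572,271),(447,398)):print(b,proj("wrist",(*b,0),m).round(),proj("wrist",(*b,55),m).round())
E
```

```text
time_s: 19.85
ee_pos: [404.9, 347.8, 195.8]
ee_rot: [179.9, 0.0, -4.6]
force: [0.3, 0.2, 0.5]
gripper_width: 80.1
gripper_force: 0.0
[-1.2 -0.4  0.5  0.   0.2  0. ] [405.06992305 346.96938205 195.84614547]
[296  13  21  19 259] [306.8  21. ] [579.  268.4]
[203  27  22  19 227] [212.5  34.7] [569.5 380.1]
[426 109  12  32 220] [431.2 124.3] [448.7 105.5]
[315 127  27  36 353] [331.6 142.6] [429.8 249. ]
[191 130  18  22 184] [197.5 141.7] [443.3 409.2]
(561, 372) [222.  46.] [217.  36.]
(572, 271) [301.  32.] [309.  21.]
(447, 398) [210. 135.] [203. 140.]
```

View pics/w8.png

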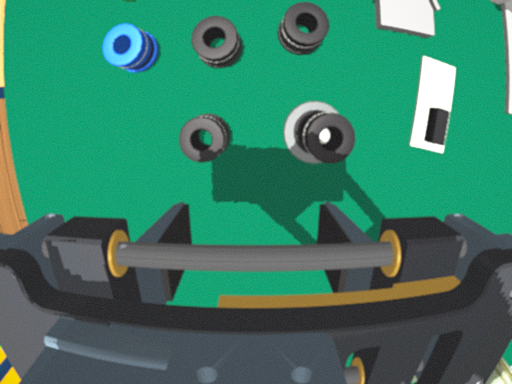

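The wrist view shows the reference standing on the post (327,137) and the barrels at about (204,138), (215,40) and (304,26). The blue one at (127,47) is a decoy. I measure the nearest.

```bash
cat >> h.py <<'E'
def barrel(im,m,b):
    "centre of the top rim: circle through the rim side away from the camera foot (52 mm at z=55), by blob edge rays"
    u0=proj("wrist",(*b,40),m);hs=cv2.cvtColor(im,cv2.COLOR_RGB2HSV)
    k=((im.max(2)<125)&(np.abs(im[:,:,1].astype(int)-im[:,:,0])<28)).astype(np.uint8)
    k=cv2.morphologyEx(k,cv2.MORPH_OPEN,np.ones((3,3)))
    cs,_=cv2.findContours(k,cv2.RETR_EXTERNAL,cv2.CHAIN_APPROX_NONE)
    c=min([c for c in cs if cv2.contourArea(c)>300],key=lambda c:np.hypot(*(c.mean((0,1))-u0)))
    P=np.array([onz("wrist",p,55,m) for p in c[:,0].astype(float)])
    cam=(-m["R"].T@m["t"])[:2]
    from scipy.optimize import least_squares
    q=np.array(b,float)
    for _ in range(6):
        w=(P-q)@((q-cam)/np.linalg.norm(q-cam));S=P[w>0]
        q=least_squares(lambda x:np.hypot(*(S-x).T)-26,q,loss="soft_l1").x
    return q.round(1),len(S),np.abs(np.hypot(*(S-q).T)-26).mean().round(2),c.mean((0,1)).round()
E
python3 - <<'E'
from h import *
m=camera_model("wrist");im=grab_frame("wrist")
for p in((204,139),(215,39),(304,24)):print(onz("wrist",p,55,m).round(1))
for b in((447,398),(561,372),(572,271)):print(barrel(im,m,b))
go(447,398,60,-4.7)
E
```

```text
[448.1 396.3]
[557.7 374.4]
[568.2 276.4]
(array([451.5, 393.7]), 154, np.float64(5.9), array([204., 140.]))
(array([549.3, 372.2]), 204, np.float64(6.1), array([216.,  40.]))
(array([568. , 275.7]), 62, np.float64(0.67), array([299.,  31.]))
shift x 0.0372 y -0.0549 z 0.1361 yaw -0.0011 | now [405.4 346.4 196.1] [179.9   0.   -4.8] 20.0
```

```bash
sed -i 's/    P=np.array(\[onz/    k[:]=0;cv2.drawContours(k,[cv2.convexHull(c)],-1,1,-1);c=cv2.findContours(k,cv2.RETR_EXTERNAL,cv2.CHAIN_APPROX_NONE)[0][0]\n    P=np.array([onz/' h.py
python3 - <<'E'
from h import *
m=camera_model("wrist");im=grab_frame("wrist")
for b in((447,398),(561,372),(572,271)):print(barrel(im,m,b))
E
```

```text
(array([448.8, 398.3]), 63, np.float64(1.45), array([204., 139.]))
(array([545. , 365.5]), 66, np.float64(7.1), array([212.,  37.]))
(array([568.3, 275.6]), 62, np.float64(0.6), array([302.,  28.]))
```

```bash
python3 -m crank '[{"grip":0.078,"x":0.02,"y":-0.03,"z":0.02,"yaw":0},{"grip":0.078,"x":0.0381,"y":-0.0545,"z":0.055,"yaw":0},{"grip":0.078,"x":0.0381,"y":-0.0545,"z":0.09,"yaw":0},{"grip":0.078,"x":0.0381,"y":-0.0545,"z":0.115,"yaw":0},{"grip":0.078,"x":0.0381,"y":-0.0545,"z":0.115,"yaw":0}]'
python3 - <<'E'
from h import *
grab_frame("top");grab_frame("top");go(448,397.5,17,-4.7);print(state()["force"])
E
```

```text
time_s: 20.47
ee_pos: [445.0, 395.1, 75.5]
ee_rot: [179.5, 0.5, -4.8]
force: [-1.2, -0.0, -0.9]
gripper_width: 77.8
gripper_force: 0.0
shift x 0.0001 y 0.0003 z 0.0644 yaw -0.0013 | now [447.9 397.8  81.4] [ 1.799e+02  1.000e-01 -4.800e+00] 20.6
[-0.14956878 -0.4095544   0.31235866]
```

```bash
python3 -m crank '[{"grip":0.078,"x":0,"y":0,"z":0.02,"yaw":0},{"grip":0.078,"x":0,"y":0,"z":0.04,"yaw":0},{"grip":0.078,"x":0,"y":0,"z":0.055,"yaw":0},{"grip":0.078,"x":0,"y":0,"z":0.064,"yaw":0},{"grip":0.078,"x":0,"y":0,"z":0.064,"yaw":0}]'
python3 -m crank '[{"grip":0.04,"x":0,"y":0,"z":0,"yaw":0},{"grip":0.04,"x":0,"y":0,"z":0,"yaw":0},{"grip":0.04,"x":0,"y":0,"z":0,"yaw":0},{"grip":0.04,"x":0,"y":0,"z":0,"yaw":0},{"grip":0.04,"x":0,"y":0,"z":0,"yaw":0}]' 25
python3 -m crank '[{"grip":0.04,"x":0,"y":0,"z":0,"yaw":0},{"grip":0.04,"x":0,"y":0,"z":0,"yaw":0},{"grip":0.04,"x":0,"y":0,"z":-0.02,"yaw":0},{"grip":0.04,"x":0,"y":0,"z":-0.06,"yaw":0},{"grip":0.04,"x":0,"y":0,"z":-0.1,"yaw":0}]' 25
python3 - <<'E'
from h import *
grab_frame("top");grab_frame("top");go(567.7,-142.4,117,-4.7);print(state()["force"])
E
```

```text
time_s: 20.98
ee_pos: [448.0, 398.4, 18.0]
ee_rot: [-180.0, -0.0, -4.7]
force: [-0.6, -0.3, -1.1]
gripper_width: 77.7
gripper_force: 0.0
time_s: 21.4
ee_pos: [448.4, 399.3, 18.7]
ee_rot: [-179.9, -0.1, -4.7]
force: [-0.1, 0.2, 3.8]
gripper_width: 51.3
gripper_force: 25.0
time_s: 21.82
ee_pos: [446.2, 397.3, 116.6]
ee_rot: [179.7, 0.2, -4.7]
force: [1.0, 0.4, -1.2]
gripper_width: 51.6
gripper_force: 25.0
shift x 0.1609 y 0.5325 z 0.0071 yaw -0.0001 | now [451.1 401.5 124.1] [-179.5   -0.5   -4.7] 21.9
[ 1.05616573 -0.3860586  -0.17612523]
```

```bash
python3 -m crank '[{"grip":0.04,"x":0.009,"y":0.028,"z":0,"yaw":0},{"grip":0.04,"x":0.02,"y":0.066,"z":0,"yaw":0},{"grip":0.04,"x":0.032,"y":0.104,"z":0,"yaw":0},{"grip":0.04,"x":0.043,"y":0.142,"z":0,"yaw":0},{"grip":0.04,"x":0.054,"y":0.18,"z":0,"yaw":0}]'
python3 -m crank '[{"grip":0.04,"x":0.011,"y":0.037,"z":0,"yaw":0},{"grip":0.04,"x":0.022,"y":0.074,"z":0,"yaw":0},{"grip":0.04,"x":0.033,"y":0.111,"z":0,"yaw":0},{"grip":0.04,"x":0.045,"y":0.148,"z":0,"yaw":0},{"grip":0.04,"x":0.056,"y":0.185,"z":0,"yaw":0}]'
python3 -m crank '[{"grip":0.04,"x":0.011,"y":0.037,"z":0,"yaw":0},{"grip":0.04,"x":0.022,"y":0.074,"z":0,"yaw":0},{"grip":0.04,"x":0.033,"y":0.111,"z":0,"yaw":0},{"grip":0.04,"x":0.045,"y":0.14,"z":0,"yaw":0},{"grip":0.04,"x":0.05,"y":0.165,"z":0,"yaw":0}]'
python3 - <<'E'
from h import *
for _ in range(5): grab_frame("top")
go(568,-142.4,117,-4.7);print(state()["force"],state()["gripper_width"])
E
```

```text
time_s: 22.33
ee_pos: [486.0, 212.9, 116.5]
ee_rot: [179.9, 0.1, -4.7]
force: [1.9, -0.8, -0.5]
gripper_width: 51.3
gripper_force: 25.0
time_s: 22.75
ee_pos: [526.8, 23.9, 116.7]
ee_rot: [180.0, 0.1, -4.7]
force: [0.4, 0.2, -0.8]
gripper_width: 51.4
gripper_force: 25.0
time_s: 23.17
ee_pos: [564.0, -145.3, 116.5]
ee_rot: [180.0, 0.0, -4.8]
force: [1.0, 0.1, -2.0]
gripper_width: 51.3
gripper_force: 25.0
shift x 0.0052 y -0.0002 z -0.0003 yaw -0.0005 | now [ 562.8 -142.1  116.7] [-1.8e+02  1.0e-01 -4.7e+00] 23.4
[-0.96262371 -0.74976973 -0.91481604] 51.425726174702994
```

```bash
python3 -m crank '[{"grip":0.04,"x":0.005,"y":0,"z":0.01,"yaw":0},{"grip":0.04,"x":0.005,"y":0,"z":0.015,"yaw":0},{"grip":0.04,"x":0.005,"y":0,"z":0.02,"yaw":0},{"grip":0.04,"x":0.005,"y":0,"z":0.026,"yaw":0},{"grip":0.04,"x":0.005,"y":0,"z":0.032,"yaw":0}]'
python3 -m crank '[{"grip":0.04,"x":0,"y":0,"z":0.004,"yaw":0},{"grip":0.04,"x":0,"y":0,"z":0.008,"yaw":0},{"grip":0.04,"x":0,"y":0,"z":0.012,"yaw":0},{"grip":0.04,"x":0,"y":0,"z":0.012,"yaw":0},{"grip":0.04,"x":0,"y":0,"z":0.012,"yaw":0}]'
python3 - <<'E'
from h import *
go(568,-142.4,48.7,-4.7);print(state()["force"],state()["gripper_width"])
E
```

```text
time_s: 23.83
ee_pos: [568.5, -142.5, 84.7]
ee_rot: [-180.0, 0.0, -4.7]
force: [0.2, -0.6, -0.6]
gripper_width: 51.2
gripper_force: 25.0
time_s: 24.25
ee_pos: [568.5, -142.5, 73.1]
ee_rot: [-179.9, 0.0, -4.7]
force: [-0.2, 3.8, -2.4]
gripper_width: 51.3
gripper_force: 25.0
shift x -0.0005 y -0.0000 z 0.0244 yaw -0.0005 | now [ 568.5 -142.5   73.1] [-179.9    0.    -4.7] 24.2
[-0.20813133  3.76998613 -2.4350388 ] 51.26585516736667
```

```bash
python3 -m crank '[{"grip":0.04,"x":0,"y":-0.001,"z":0.005,"yaw":0},{"grip":0.04,"x":0,"y":-0.001,"z":0.01,"yaw":0},{"grip":0.04,"x":0,"y":-0.001,"z":0.015,"yaw":0},{"grip":0.04,"x":0,"y":-0.001,"z":0.02,"yaw":0},{"grip":0.04,"x":0,"y":-0.001,"z":0.02,"yaw":0}]'
python3 -m crank '[{"grip":0.04,"x":0,"y":0,"z":0.002,"yaw":0},{"grip":0.04,"x":0,"y":0,"z":0.004,"yaw":0},{"grip":0.04,"x":0,"y":0,"z":0.006,"yaw":0},{"grip":0.04,"x":0,"y":0,"z":0.006,"yaw":0},{"grip":0.04,"x":0,"y":0,"z":0.006,"yaw":0}]'
```

```text
time_s: 24.67
ee_pos: [568.3, -142.2, 52.3]
ee_rot: [180.0, 0.1, -4.7]
force: [0.4, 0.5, -1.5]
gripper_width: 51.3
gripper_force: 25.0
time_s: 25.08
ee_pos: [569.4, -142.5, 48.7]
ee_rot: [180.0, -0.1, -4.7]
force: [-0.8, 1.2, 5.1]
gripper_width: 51.3
gripper_force: 25.0
```

```bash
python3 -m crank '[{"grip":0.068,"x":0,"y":0,"z":0,"yaw":0},{"grip":0.068,"x":0,"y":0,"z":0,"yaw":0},{"grip":0.068,"x":0,"y":0,"z":0,"yaw":0},{"grip":0.068,"x":0,"y":0,"z":0,"yaw":0},{"grip":0.068,"x":0,"y":0,"z":-0.015,"yaw":0}]'
python3 -m crank '[{"grip":0.068,"x":0,"y":0,"z":-0.03,"yaw":0},{"grip":0.068,"x":0,"y":0,"z":-0.06,"yaw":0},{"grip":0.068,"x":0,"y":0,"z":-0.1,"yaw":0},{"grip":0.068,"x":0,"y":0,"z":-0.13,"yaw":0},{"grip":0.068,"x":0,"y":0,"z":-0.14,"yaw":0}]'
python3 -m crank '[{"grip":0.078,"x":-0.009,"y":-0.031,"z":0,"yaw":0},{"grip":0.078,"x":-0.02,"y":-0.066,"z":0,"yaw":0},{"grip":0.078,"x":-0.031,"y":-0.102,"z":0,"yaw":0},{"grip":0.078,"x":-0.041,"y":-0.138,"z":0,"yaw":0},{"grip":0.078,"x":-0.052,"y":-0.174,"z":0,"yaw":0}]'
python3 -m crank '[{"grip":0.078,"x":-0.011,"y":-0.036,"z":0,"yaw":0},{"grip":0.078,"x":-0.022,"y":-0.072,"z":0,"yaw":0},{"grip":0.078,"x":-0.033,"y":-0.108,"z":0,"yaw":0},{"grip":0.078,"x":-0.044,"y":-0.145,"z":0,"yaw":0},{"grip":0.078,"x":-0.054,"y":-0.178,"z":0,"yaw":0}]'
python3 -m crank '[{"grip":0.078,"x":-0.011,"y":-0.036,"z":0,"yaw":0},{"grip":0.078,"x":-0.022,"y":-0.072,"z":0,"yaw":0},{"grip":0.078,"x":-0.031,"y":-0.1,"z":0,"yaw":0},{"grip":0.078,"x":-0.031,"y":-0.11,"z":0,"yaw":0},{"grip":0.078,"x":-0.031,"y":-0.11,"z":0,"yaw":0}]'
python3 - <<'E'
from h import *
for _ in range(4): grab_frame("top")
m=camera_model("wrist");im=grab_frame("wrist");cv2.imwrite("pics/w9.png",im[:,:,::-1])
for b in((559,373),(570,274)):print(barrel(im,m,b),proj("wrist",(*b,55),m).round())
go(560,373,85,-4.7)
E
```

```text
time_s: 25.5
ee_pos: [566.4, -141.6, 59.9]
ee_rot: [-179.9, 0.4, -4.7]
force: [-1.0, -0.0, 0.3]
gripper_width: 68.1
gripper_force: 0.0
time_s: 25.92
ee_pos: [571.1, -142.8, 207.8]
ee_rot: [179.9, -0.5, -4.7]
force: [0.8, 0.4, 0.4]
gripper_width: 68.4
gripper_force: 0.0
time_s: 26.33
ee_pos: [530.2, 36.9, 201.5]
ee_rot: [180.0, 0.1, -4.8]
force: [0.5, -0.0, -0.1]
gripper_width: 78.0
gripper_force: 0.0
time_s: 26.75
ee_pos: [490.7, 219.3, 201.6]
ee_rot: [180.0, 0.1, -4.7]
force: [0.6, 1.0, 0.8]
gripper_width: 77.9
gripper_force: 0.0
time_s: 27.17
ee_pos: [469.6, 331.4, 201.3]
ee_rot: [179.9, 0.1, -4.5]
force: [0.8, 0.6, 0.4]
gripper_width: 77.7
gripper_force: 0.0
(array([559., 373.]), 0, np.float64(nan), array([292.,  82.])) [205.  98.]
(array([569.3, 275.6]), 66, np.float64(0.62), array([292.,  82.])) [293.  80.]
shift x 0.0854 y -0.0524 z 0.1174 yaw -0.0021 | now [470.5 327.9 202.4] [179.9   0.   -4.8] 27.4h.py:41: RuntimeWarning: Mean of empty slice.
  return q.round(1),len(S),np.abs(np.hypot(*(S-q).T)-26).mean().round(2),c.mean((0,1)).round()
  ret = ret.dtype.type(ret / rcount)
```

```bash
python3 - <<'E'
from h import *
m=camera_model("wrist");im=cv2.imread("pics/w9.png")[:,:,::-1]
k=((im.max(2)<125)&(np.abs(im[:,:,1].astype(int)-im[:,:,0])<28)).astype(np.uint8);k[205:]=0
k=cv2.morphologyEx(k,cv2.MORPH_OPEN,np.ones((3,3)))
n,l,st,c=cv2.connectedComponentsWithStats(k)
for i in range(1,n):
    if st[i,4]>80: print(st[i],c[i].round(1),onz("wrist",c[i],40,m).round(1))
print(im[85:125:4,180:232:4].max(2));print(im[85:125:4,180:232:4,0])
E
```

```text
[365   0  13  74 494] [369.3  27. ] [637.2 171.5]
[ 267   59   49   46 1338] [293.9  81.4] [570.1 271.5]
[181  75  24  44 316] [189.6  97.1] [562.8 393.4]
[203  79  28  41 340] [221.5 102. ] [552.7 356.6]
[190  85  20  24 247] [197.7  95.5] [563.5 383.6]
[ 272  152   65   53 2735] [302.9 180.3] [452.  268.2]
[411 154  23  36 610] [422.  171.4] [451.1 102.6]
[[148 114 117 126 132 110 109 130 135 133 125  84 123]
 [150 109 120 133  46  28  34  61 120 130 138  74  54]
 [130 111 127  85  21  31  87 117 121 129 130  95  49]
 [126 118 129  54  29  58  99 152 141 127 138  99  61]
 [132 115 129  70  31  50 107 154 116 131 132  85  54]
 [153 110 127 138  56  25  77 129 133 133 135  72  45]
 [151 108 114 125 130 125 125 126 134 126  92  60  68]
 [154 152  96 118 123 122 121 125 132 104  73  54 100]
 [151 150 147 124 103 111 116 111  82  66  82 143 153]
 [152 150 149 152 153 153 146 142 151 151 151 148 148]]
[[ 19  83 117 126 132 110 109 130 135 133 125  84  19]
 [ 23 109 120 133  42  28  22  27 120 130 138  74  45]
 [ 55 111 127  85  16  22  13   4  48 129 130  95  48]
 [ 57 118 129  54  24  15  18   9  35 127 138  99  61]
 [ 51 115 129  69  26  15   8  25  74 131 132  85  54]
 [ 21 110 127 138  56  22  21  53 133 133 135  72  45]
 [  8  76 114 125 130 125 125 126 134 126  92  60  31]
 [ 27  11  95 118 123 122 121 125 132 104  73  39  10]
 [ 15  18   7  56 103 111 116 111  82  66  26  15  18]
 [ 26  18  19  19  18  22  17  33  34  14  23   5  18]]
```

```bash
sed -i 's/im.max(2)<125/im.max(2)<152/' h.py; python3 - <<'E'
from h import *
m=camera_model("wrist");im=cv2.imread("pics/w9.png")[:,:,::-1].copy();im[205:]=255
for b in((559,373),(570,274)):print(barrel(im,m,b))
E
```

```text
(array([560.1, 374.2]), 64, np.float64(0.54), array([206.,  97.]))
(array([569.4, 275.6]), 65, np.float64(0.61), array([291.,  82.]))
```

```bash
python3 -m crank '[{"grip":0.078,"x":0.03,"y":-0.02,"z":0.02,"yaw":0},{"grip":0.078,"x":0.06,"y":-0.04,"z":0.045,"yaw":0},{"grip":0.078,"x":0.0855,"y":-0.0535,"z":0.075,"yaw":0},{"grip":0.078,"x":0.0855,"y":-0.0535,"z":0.105,"yaw":0},{"grip":0.078,"x":0.0855,"y":-0.0535,"z":0.117,"yaw":0}]'
python3 - <<'E'
from h import *
for _ in range(4): grab_frame("side")
go(560,374,18,-4.7);print(state()["force"])
E
```

```text
time_s: 27.83
ee_pos: [559.1, 373.2, 80.2]
ee_rot: [179.7, 0.4, -4.8]
force: [-0.6, -1.9, -0.4]
gripper_width: 77.9
gripper_force: 0.0
shift x 0.0000 y 0.0014 z 0.0691 yaw -0.0009 | now [560.1 375.4  87.1] [-1.8e+02 -1.0e-01 -4.8e+00] 28.0
[-0.2471831   0.5643525   0.75794047]
```

```bash
python3 -m crank '[{"grip":0.078,"x":0,"y":0.0014,"z":0.02,"yaw":0},{"grip":0.078,"x":0,"y":0.0014,"z":0.04,"yaw":0},{"grip":0.078,"x":0,"y":0.0014,"z":0.06,"yaw":0},{"grip":0.078,"x":0,"y":0.0014,"z":0.069,"yaw":0},{"grip":0.078,"x":0,"y":0.0014,"z":0.069,"yaw":0}]'
python3 -m crank '[{"grip":0.04,"x":0,"y":0,"z":0,"yaw":0},{"grip":0.04,"x":0,"y":0,"z":0,"yaw":0},{"grip":0.04,"x":0,"y":0,"z":0,"yaw":0},{"grip":0.04,"x":0,"y":0,"z":0,"yaw":0},{"grip":0.04,"x":0,"y":0,"z":0,"yaw":0}]' 25
python3 -m crank '[{"grip":0.04,"x":0,"y":0,"z":0,"yaw":0},{"grip":0.04,"x":0,"y":0,"z":0,"yaw":0},{"grip":0.04,"x":0,"y":0,"z":-0.02,"yaw":0},{"grip":0.04,"x":0,"y":0,"z":-0.06,"yaw":0},{"grip":0.04,"x":0,"y":0,"z":-0.1,"yaw":0}]' 25
python3 - <<'E'
from h import *
grab_frame("side");grab_frame("side");grab_frame("side");go(554.6,-301.7,120,-4.7);print(state()["force"],state()["gripper_width"])
E
```

```text
time_s: 28.45
ee_pos: [559.0, 374.1, 16.7]
ee_rot: [180.0, 0.0, -4.7]
force: [-0.5, -0.2, 0.2]
gripper_width: 77.8
gripper_force: 0.0
time_s: 28.87
ee_pos: [560.5, 375.2, 18.0]
ee_rot: [-179.9, -0.1, -4.7]
force: [0.1, 0.0, 4.0]
gripper_width: 51.7
gripper_force: 25.0
time_s: 29.28
ee_pos: [557.9, 373.3, 115.0]
ee_rot: [179.8, 0.3, -4.7]
force: [1.0, 0.6, -2.1]
gripper_width: 51.8
gripper_force: 25.0
shift x 0.0488 y 0.6755 z 0.0002 yaw -0.0002 | now [561.5 375.6 120.2] [-179.8   -0.3   -4.7] 29.4
[ 0.14517282  0.79408842 -2.83262003] 51.76655323026234
```

```bash
python3 -m crank '[{"grip":0.04,"x":0.002,"y":0.028,"z":0,"yaw":0},{"grip":0.04,"x":0.005,"y":0.064,"z":0,"yaw":0},{"grip":0.04,"x":0.007,"y":0.101,"z":0,"yaw":0},{"grip":0.04,"x":0.01,"y":0.138,"z":0,"yaw":0},{"grip":0.04,"x":0.012,"y":0.175,"z":0,"yaw":0}]'
python3 -m crank '[{"grip":0.04,"x":0.003,"y":0.036,"z":0,"yaw":0},{"grip":0.04,"x":0.005,"y":0.072,"z":0,"yaw":0},{"grip":0.04,"x":0.008,"y":0.108,"z":0,"yaw":0},{"grip":0.04,"x":0.01,"y":0.144,"z":0,"yaw":0},{"grip":0.04,"x":0.013,"y":0.18,"z":0,"yaw":0}]'
python3 -m crank '[{"grip":0.04,"x":0.003,"y":0.036,"z":0,"yaw":0},{"grip":0.04,"x":0.005,"y":0.072,"z":0,"yaw":0},{"grip":0.04,"x":0.008,"y":0.108,"z":0,"yaw":0},{"grip":0.04,"x":0.01,"y":0.144,"z":0,"yaw":0},{"grip":0.04,"x":0.013,"y":0.18,"z":0,"yaw":0}]'
python3 -m crank '[{"grip":0.04,"x":0.003,"y":0.036,"z":0,"yaw":0},{"grip":0.04,"x":0.005,"y":0.072,"z":0,"yaw":0},{"grip":0.04,"x":0.008,"y":0.108,"z":0,"yaw":0},{"grip":0.04,"x":0.01,"y":0.132,"z":0,"yaw":0},{"grip":0.04,"x":0.011,"y":0.14,"z":0,"yaw":0}]'
python3 - <<'E'
from h import *
for _ in range(5): grab_frame("side")
go(555,-301.2,120,-4.7);print(state()["force"],state()["gripper_width"])
E
```

```text
time_s: 29.85
ee_pos: [555.4, 197.0, 114.2]
ee_rot: [179.9, 0.2, -4.7]
force: [0.1, -0.2, -2.0]
gripper_width: 51.8
gripper_force: 25.0
time_s: 30.27
ee_pos: [553.3, 16.9, 114.5]
ee_rot: [180.0, 0.3, -4.7]
force: [-0.3, -0.5, -1.3]
gripper_width: 51.6
gripper_force: 25.0
time_s: 30.68
ee_pos: [551.5, -163.2, 114.5]
ee_rot: [-180.0, 0.3, -4.7]
force: [-0.3, 0.2, -1.5]
gripper_width: 51.5
gripper_force: 25.0
time_s: 31.1
ee_pos: [551.4, -305.7, 114.2]
ee_rot: [180.0, 0.2, -4.9]
force: [-0.2, 0.3, -1.7]
gripper_width: 51.1
gripper_force: 25.0
shift x 0.0026 y 0.0006 z -0.0044 yaw 0.0009 | now [ 552.5 -300.4  115.6] [-1.799e+02  1.000e-01 -4.700e+00] 31.4
[ 0.15798929  0.62532484 -1.05406357] 51.50922339039857
```

Seated height should be TCP z ≈ 48. I go down in stages.

```bash
python3 -m crank '[{"grip":0.04,"x":0.0025,"y":0.0005,"z":0.01,"yaw":0},{"grip":0.04,"x":0.0025,"y":0.0005,"z":0.018,"yaw":0},{"grip":0.04,"x":0.0025,"y":0.0005,"z":0.026,"yaw":0},{"grip":0.04,"x":0.0025,"y":0.0005,"z":0.03,"yaw":0},{"grip":0.04,"x":0.0025,"y":0.0005,"z":0.03,"yaw":0}]'
python3 -m crank '[{"grip":0.04,"x":0,"y":0,"z":0.004,"yaw":0},{"grip":0.04,"x":0,"y":0,"z":0.008,"yaw":0},{"grip":0.04,"x":0,"y":0,"z":0.012,"yaw":0},{"grip":0.04,"x":0,"y":0,"z":0.014,"yaw":0},{"grip":0.04,"x":0,"y":0,"z":0.014,"yaw":0}]'
python3 - <<'E'
from h import *
go(555,-301.2,48,-4.7);print(state()["force"])
E
```

```text
time_s: 31.77
ee_pos: [554.5, -302.0, 84.7]
ee_rot: [-179.9, 0.2, -4.7]
force: [-0.3, 0.8, -0.8]
gripper_width: 52.0
gripper_force: 25.0
time_s: 32.18
ee_pos: [555.0, -301.9, 71.8]
ee_rot: [-179.9, 0.1, -4.7]
force: [-0.2, 5.3, -2.7]
gripper_width: 51.4
gripper_force: 25.0
shift x -0.0001 y -0.0007 z 0.0238 yaw -0.0005 | now [ 555.  -301.9   71.8] [-1.799e+02  1.000e-01 -4.700e+00] 32.2
[-0.21535507  5.2658678  -2.67563   ]
```

```bash
python3 -m crank '[{"grip":0.04,"x":0,"y":-0.0015,"z":0.005,"yaw":0},{"grip":0.04,"x":0,"y":-0.0015,"z":0.01,"yaw":0},{"grip":0.04,"x":0,"y":-0.0015,"z":0.015,"yaw":0},{"grip":0.04,"x":0,"y":-0.0015,"z":0.02,"yaw":0},{"grip":0.04,"x":0,"y":-0.0015,"z":0.02,"yaw":0}]'
python3 -m crank '[{"grip":0.04,"x":0,"y":0,"z":0.002,"yaw":0},{"grip":0.04,"x":0,"y":0,"z":0.004,"yaw":0},{"grip":0.04,"x":0,"y":0,"z":0.006,"yaw":0},{"grip":0.04,"x":0,"y":0,"z":0.006,"yaw":0},{"grip":0.04,"x":0,"y":0,"z":0.006,"yaw":0}]'
```

```text
time_s: 32.6
ee_pos: [555.1, -301.7, 51.1]
ee_rot: [180.0, 0.1, -4.7]
force: [-0.2, 2.2, -2.5]
gripper_width: 51.5
gripper_force: 25.0
time_s: 33.02
ee_pos: [556.6, -301.8, 48.0]
ee_rot: [180.0, -0.2, -4.7]
force: [-0.9, 2.6, 4.8]
gripper_width: 51.8
gripper_force: 25.0
```

```bash
python3 -m crank '[{"grip":0.068,"x":0,"y":0,"z":0,"yaw":0},{"grip":0.068,"x":0,"y":0,"z":0,"yaw":0},{"grip":0.068,"x":0,"y":0,"z":0,"yaw":0},{"grip":0.068,"x":0,"y":0,"z":0,"yaw":0},{"grip":0.068,"x":0,"y":0,"z":-0.015,"yaw":0}]'
python3 -m crank '[{"grip":0.068,"x":0,"y":0,"z":-0.03,"yaw":0},{"grip":0.068,"x":0,"y":0,"z":-0.06,"yaw":0},{"grip":0.068,"x":0,"y":0,"z":-0.1,"yaw":0},{"grip":0.068,"x":0,"y":0,"z":-0.13,"yaw":0},{"grip":0.068,"x":0,"y":0,"z":-0.14,"yaw":0}]'
python3 -m crank '[{"grip":0.078,"x":-0.007,"y":-0.031,"z":0,"yaw":0},{"grip":0.078,"x":-0.014,"y":-0.066,"z":0,"yaw":0},{"grip":0.078,"x":-0.022,"y":-0.102,"z":0,"yaw":0},{"grip":0.078,"x":-0.03,"y":-0.138,"z":0,"yaw":0},{"grip":0.078,"x":-0.037,"y":-0.174,"z":0,"yaw":0}]'
python3 -m crank '[{"grip":0.078,"x":-0.008,"y":-0.036,"z":0,"yaw":0},{"grip":0.078,"x":-0.016,"y":-0.072,"z":0,"yaw":0},{"grip":0.078,"x":-0.024,"y":-0.108,"z":0,"yaw":0},{"grip":0.078,"x":-0.032,"y":-0.145,"z":0,"yaw":0},{"grip":0.078,"x":-0.039,"y":-0.178,"z":0,"yaw":0}]'
python3 -m crank '[{"grip":0.078,"x":-0.008,"y":-0.036,"z":0,"yaw":0},{"grip":0.078,"x":-0.016,"y":-0.072,"z":0,"yaw":0},{"grip":0.078,"x":-0.024,"y":-0.108,"z":0,"yaw":0},{"grip":0.078,"x":-0.032,"y":-0.145,"z":0,"yaw":0},{"grip":0.078,"x":-0.039,"y":-0.178,"z":0,"yaw":0}]'
python3 -m crank '[{"grip":0.078,"x":-0.006,"y":-0.03,"z":0,"yaw":0},{"grip":0.078,"x":-0.008,"y":-0.039,"z":0,"yaw":0},{"grip":0.078,"x":-0.008,"y":-0.039,"z":0,"yaw":0},{"grip":0.078,"x":-0.008,"y":-0.039,"z":0,"yaw":0},{"grip":0.078,"x":-0.008,"y":-0.039,"z":0,"yaw":0}]'
python3 - <<'E'
from h import *
for _ in range(3): grab_frame("side")
m=camera_model("wrist");im=grab_frame("wrist");cv2.imwrite("pics/w10.png",im[:,:,::-1]);im=im.copy();im[205:]=255
b,*r=barrel(im,m,(569,275));print(b,r)
go(b[0],b[1],85,-4.7)
E
```

```text
time_s: 33.43
ee_pos: [553.6, -300.7, 58.7]
ee_rot: [-179.9, 0.3, -4.7]
force: [-0.0, -0.6, -0.7]
gripper_width: 68.2
gripper_force: 0.0
time_s: 33.85
ee_pos: [557.8, -303.0, 207.2]
ee_rot: [179.7, -0.5, -4.7]
force: [0.6, -0.6, 0.7]
gripper_width: 67.9
gripper_force: 0.0
time_s: 34.27
ee_pos: [531.9, -123.7, 200.4]
ee_rot: [180.0, 0.1, -4.8]
force: [0.5, -0.0, 0.6]
gripper_width: 77.7
gripper_force: 0.0
time_s: 34.68
ee_pos: [507.7, 57.4, 200.6]
ee_rot: [180.0, 0.1, -4.7]
force: [-0.3, 0.0, 0.8]
gripper_width: 77.8
gripper_force: 0.0
time_s: 35.1
ee_pos: [483.6, 238.0, 200.5]
ee_rot: [180.0, 0.1, -4.7]
force: [0.6, 0.2, 0.8]
gripper_width: 77.7
gripper_force: 0.0
time_s: 35.52
ee_pos: [479.8, 274.3, 201.1]
ee_rot: [179.9, 0.0, -4.8]
force: [0.2, -0.6, 0.1]
gripper_width: 77.9
gripper_force: 0.0
[569.  273.1] [65, np.float64(0.59), array([246.,  93.])]
shift x 0.0888 y -0.0061 z 0.1166 yaw -0.0019 | now [480.  274.5 201.6] [180.   -0.   -4.8] 35.7
```

```bash
python3 -m crank '[{"grip":0.08,"x":0.03,"y":-0.006,"z":0.02,"yaw":0},{"grip":0.08,"x":0.06,"y":-0.006,"z":0.045,"yaw":0},{"grip":0.08,"x":0.0888,"y":-0.006,"z":0.075,"yaw":0},{"grip":0.08,"x":0.0888,"y":-0.006,"z":0.105,"yaw":0},{"grip":0.08,"x":0.0888,"y":-0.006,"z":0.117,"yaw":0}]'
python3 - <<'E'
from h import *
for _ in range(4): grab_frame("side")
go(569,274,18,-4.7);print(state()["force"])
E
```

```text
time_s: 36.13
ee_pos: [568.1, 272.1, 79.8]
ee_rot: [179.8, 0.3, -4.9]
force: [-0.9, -0.2, -0.6]
gripper_width: 80.2
gripper_force: 0.0
shift x -0.0003 y 0.0001 z 0.0672 yaw -0.0009 | now [569.3 274.1  85.2] [-180.    -0.    -4.7] 36.3
[-0.51290951 -0.06948571  0.25768848]
```

```bash
python3 -m crank '[{"grip":0.08,"x":0,"y":0,"z":0.02,"yaw":0},{"grip":0.08,"x":0,"y":0,"z":0.04,"yaw":0},{"grip":0.08,"x":0,"y":0,"z":0.06,"yaw":0},{"grip":0.08,"x":0,"y":0,"z":0.067,"yaw":0},{"grip":0.08,"x":0,"y":0,"z":0.067,"yaw":0}]'
python3 -m crank '[{"grip":0.04,"x":0,"y":0,"z":0,"yaw":0},{"grip":0.04,"x":0,"y":0,"z":0,"yaw":0},{"grip":0.04,"x":0,"y":0,"z":0,"yaw":0},{"grip":0.04,"x":0,"y":0,"z":0,"yaw":0},{"grip":0.04,"x":0,"y":0,"z":0,"yaw":0}]' 25
python3 -m crank '[{"grip":0.04,"x":0,"y":0,"z":0,"yaw":0},{"grip":0.04,"x":0,"y":0,"z":0,"yaw":0},{"grip":0.04,"x":0,"y":0,"z":-0.02,"yaw":0},{"grip":0.04,"x":0,"y":0,"z":-0.06,"yaw":0},{"grip":0.04,"x":0,"y":0,"z":-0.11,"yaw":0}]' 25
python3 - <<'E'
from h import *
for _ in range(5): grab_frame("side")
go(561.6,-221,128,-4.7);print(state()["force"],state()["gripper_width"])
E
```

```text
time_s: 36.75
ee_pos: [568.3, 274.2, 17.5]
ee_rot: [180.0, 0.0, -4.7]
force: [-0.3, -0.3, -0.6]
gripper_width: 79.8
gripper_force: 0.0
time_s: 37.17
ee_pos: [569.2, 274.7, 18.5]
ee_rot: [-179.9, -0.1, -4.7]
force: [-1.4, 0.2, 3.5]
gripper_width: 50.3
gripper_force: 25.0
time_s: 37.58
ee_pos: [566.8, 273.5, 117.7]
ee_rot: [179.8, 0.3, -4.7]
force: [1.1, 0.8, -1.7]
gripper_width: 50.1
gripper_force: 25.0
shift x 0.0344 y 0.4938 z -0.0097 yaw -0.0002 | now [567.9 274.  118.3] [ 1.799e+02  1.000e-01 -4.700e+00] 37.8
[ 0.51723863 -0.97421278 -2.25651685] 50.17321393045351
```

```bash
python3 -m crank '[{"grip":0.04,"x":0.002,"y":0.028,"z":-0.01,"yaw":0},{"grip":0.04,"x":0.004,"y":0.064,"z":-0.01,"yaw":0},{"grip":0.04,"x":0.007,"y":0.101,"z":-0.01,"yaw":0},{"grip":0.04,"x":0.01,"y":0.138,"z":-0.01,"yaw":0},{"grip":0.04,"x":0.012,"y":0.175,"z":-0.01,"yaw":0}]'
python3 -m crank '[{"grip":0.04,"x":0.003,"y":0.036,"z":0,"yaw":0},{"grip":0.04,"x":0.005,"y":0.072,"z":0,"yaw":0},{"grip":0.04,"x":0.008,"y":0.108,"z":0,"yaw":0},{"grip":0.04,"x":0.01,"y":0.144,"z":0,"yaw":0},{"grip":0.04,"x":0.012,"y":0.178,"z":0,"yaw":0}]'
python3 -m crank '[{"grip":0.04,"x":0.003,"y":0.036,"z":0,"yaw":0},{"grip":0.04,"x":0.005,"y":0.072,"z":0,"yaw":0},{"grip":0.04,"x":0.008,"y":0.108,"z":0,"yaw":0},{"grip":0.04,"x":0.01,"y":0.135,"z":0,"yaw":0},{"grip":0.04,"x":0.0105,"y":0.1405,"z":0,"yaw":0}]'
python3 - <<'E'
from h import *
for _ in range(5): grab_frame("side")
go(561.6,-221,115,-4.7);print(state()["force"],state()["gripper_width"])
E
```

```text
time_s: 38.25
ee_pos: [564.5, 97.3, 126.6]
ee_rot: [179.9, 0.3, -4.7]
force: [0.8, -0.1, -1.7]
gripper_width: 50.5
gripper_force: 25.0
time_s: 38.67
ee_pos: [561.7, -81.1, 126.6]
ee_rot: [-180.0, 0.3, -4.7]
force: [1.1, 0.5, -2.1]
gripper_width: 50.2
gripper_force: 25.0
time_s: 39.08
ee_pos: [560.9, -224.3, 126.5]
ee_rot: [180.0, 0.2, -4.9]
force: [-0.1, 0.4, -1.4]
gripper_width: 50.3
gripper_force: 25.0
shift x -0.0002 y 0.0023 z 0.0131 yaw 0.0008 | now [ 561.9 -218.7  128.1] [-1.799e+02  1.000e-01 -4.700e+00] 39.3
[ 0.38784914 -0.6351437  -0.48556436] 50.63652615385644
```

```bash
python3 -m crank '[{"grip":0.04,"x":0,"y":0.0023,"z":0.012,"yaw":0},{"grip":0.04,"x":0,"y":0.0023,"z":0.024,"yaw":0},{"grip":0.04,"x":0,"y":0.0023,"z":0.036,"yaw":0},{"grip":0.04,"x":0,"y":0.0023,"z":0.042,"yaw":0},{"grip":0.04,"x":0,"y":0.0023,"z":0.042,"yaw":0}]'
python3 -m crank '[{"grip":0.04,"x":0,"y":0,"z":0.004,"yaw":0},{"grip":0.04,"x":0,"y":0,"z":0.008,"yaw":0},{"grip":0.04,"x":0,"y":0,"z":0.012,"yaw":0},{"grip":0.04,"x":0,"y":0,"z":0.014,"yaw":0},{"grip":0.04,"x":0,"y":0,"z":0.014,"yaw":0}]'
python3 - <<'E'
from h import *
go(561.6,-221,48.5,-4.7);print(state()["force"])
E
```

```text
time_s: 39.75
ee_pos: [561.3, -220.7, 85.6]
ee_rot: [-179.9, 0.2, -4.6]
force: [0.1, -0.9, -1.5]
gripper_width: 50.4
gripper_force: 25.0
time_s: 40.17
ee_pos: [562.0, -222.1, 72.7]
ee_rot: [-180.0, 0.1, -4.7]
force: [-1.8, 2.7, -2.9]
gripper_width: 50.6
gripper_force: 25.0
shift x -0.0004 y -0.0011 z 0.0242 yaw -0.0003 | now [ 562.  -222.1   72.7] [-1.8e+02  1.0e-01 -4.7e+00] 40.2
[-1.8016226   2.74133738 -2.93576188]
```

```bash
python3 -m crank '[{"grip":0.04,"x":-0.0005,"y":-0.001,"z":0.005,"yaw":0},{"grip":0.04,"x":-0.0005,"y":-0.001,"z":0.01,"yaw":0},{"grip":0.04,"x":-0.0005,"y":-0.001,"z":0.015,"yaw":0},{"grip":0.04,"x":-0.0005,"y":-0.001,"z":0.02,"yaw":0},{"grip":0.04,"x":-0.0005,"y":-0.001,"z":0.02,"yaw":0}]'
python3 -m crank '[{"grip":0.04,"x":0,"y":0,"z":0.002,"yaw":0},{"grip":0.04,"x":0,"y":0,"z":0.004,"yaw":0},{"grip":0.04,"x":0,"y":0,"z":0.006,"yaw":0},{"grip":0.04,"x":0,"y":0,"z":0.007,"yaw":0},{"grip":0.04,"x":0,"y":0,"z":0.007,"yaw":0}]'
```

```text
time_s: 40.58
ee_pos: [561.4, -221.6, 51.9]
ee_rot: [-180.0, 0.1, -4.7]
force: [0.2, 0.2, -1.6]
gripper_width: 50.6
gripper_force: 25.0
time_s: 41.0
ee_pos: [563.4, -221.9, 48.4]
ee_rot: [180.0, -0.2, -4.7]
force: [-0.7, 1.2, 8.1]
gripper_width: 50.0
gripper_force: 25.0
```

All three are seated at consistent heights. I release, go round in front of the handle, and close the fingers to push.

```bash
python3 -m crank '[{"grip":0.062,"x":0,"y":0,"z":0,"yaw":0},{"grip":0.062,"x":0,"y":0,"z":0,"yaw":0},{"grip":0.062,"x":0,"y":0,"z":0,"yaw":0},{"grip":0.062,"x":0,"y":0,"z":0,"yaw":0},{"grip":0.062,"x":0,"y":0,"z":-0.015,"yaw":0}]'
python3 -m crank '[{"grip":0.062,"x":0,"y":0,"z":-0.03,"yaw":0},{"grip":0.062,"x":0,"y":0,"z":-0.06,"yaw":0},{"grip":0.062,"x":0,"y":0,"z":-0.1,"yaw":0},{"grip":0.062,"x":0,"y":0,"z":-0.13,"yaw":0},{"grip":0.062,"x":0,"y":0,"z":-0.142,"yaw":0}]'
python3 - <<'E'
from h import *
for _ in range(3): grab_frame("side")
m=camera_model("wrist");im=grab_frame("wrist");cv2.imwrite("pics/w11.png",cv2.resize(im[60:260,100:400],(0,0),fx=2.66,fy=2.66)[:,:,::-1])
go(425,-211,40,-4.7)
E
python3 -m crank '[{"grip":0,"x":-0.035,"y":0.001,"z":0,"yaw":0},{"grip":0,"x":-0.07,"y":0.001,"z":0,"yaw":0},{"grip":0,"x":-0.105,"y":0.001,"z":0,"yaw":0},{"grip":0,"x":-0.138,"y":0.001,"z":0,"yaw":0},{"grip":0,"x":-0.138,"y":0.001,"z":0,"yaw":0}]'
```

```text
time_s: 41.42
ee_pos: [559.8, -220.7, 58.5]
ee_rot: [-179.9, 0.4, -4.7]
force: [0.0, 0.3, -0.4]
gripper_width: 62.1
gripper_force: 0.0
time_s: 41.83
ee_pos: [564.1, -222.4, 208.4]
ee_rot: [179.8, -0.5, -4.7]
force: [0.6, 0.0, 0.4]
gripper_width: 62.4
gripper_force: 0.0
shift x -0.1368 y 0.0010 z 0.1622 yaw -0.0001 | now [ 561.4 -221.3  202.2] [-1.8e+02  1.0e-01 -4.7e+00] 42.0
time_s: 42.45
ee_pos: [417.1, -209.1, 200.7]
ee_rot: [-179.8, 0.6, -4.8]
force: [-0.3, 0.9, -0.2]
gripper_width: 31.8
gripper_force: 0.0
```

View pics/w11.png

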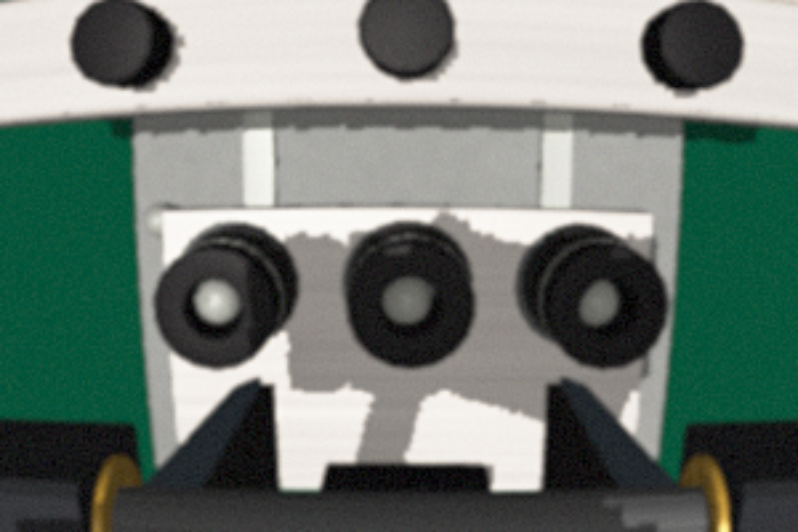

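Three barrels stand on the spindles at crop (217,300), (408,300) and (600,300), with the spindle tips showing in their bores. I go down in front of the handle and push.

```bash
python3 -m crank '[{"grip":0,"x":0,"y":0,"z":0.035,"yaw":0},{"grip":0,"x":0,"y":0,"z":0.07,"yaw":0},{"grip":0,"x":0,"y":0,"z":0.105,"yaw":0},{"grip":0,"x":0,"y":0,"z":0.14,"yaw":0},{"grip":0,"x":0,"y":0,"z":0.16,"yaw":0}]'
python3 -m crank '[{"grip":0,"x":0.004,"y":0,"z":0,"yaw":0},{"grip":0,"x":0.008,"y":0,"z":0,"yaw":0},{"grip":0,"x":0.012,"y":0,"z":0,"yaw":0},{"grip":0,"x":0.016,"y":0,"z":0,"yaw":0},{"grip":0,"x":0.02,"y":0,"z":0,"yaw":0}]'
python3 -m crank '[{"grip":0,"x":0.006,"y":0,"z":0,"yaw":0},{"grip":0,"x":0.012,"y":0,"z":0,"yaw":0},{"grip":0,"x":0.018,"y":0,"z":0,"yaw":0},{"grip":0,"x":0.024,"y":0,"z":0,"yaw":0},{"grip":0,"x":0.03,"y":0,"z":0,"yaw":0}]'
python3 -m crank '[{"grip":0,"x":0.006,"y":0,"z":0,"yaw":0},{"grip":0,"x":0.012,"y":0,"z":0,"yaw":0},{"grip":0,"x":0.018,"y":0,"z":0,"yaw":0},{"grip":0,"x":0.024,"y":0,"z":0,"yaw":0},{"grip":0,"x":0.03,"y":0,"z":0,"yaw":0}]'
```

```text
time_s: 42.87
ee_pos: [421.1, -209.4, 38.4]
ee_rot: [-179.8, 0.5, -4.7]
force: [-0.5, 0.1, 0.1]
gripper_width: 0.9
gripper_force: 0.0
time_s: 43.28
ee_pos: [446.0, -213.4, 44.6]
ee_rot: [179.9, -0.2, -4.7]
force: [0.4, 0.2, -0.0]
gripper_width: 0.3
gripper_force: 0.0
time_s: 43.7
ee_pos: [474.7, -215.3, 43.3]
ee_rot: [180.0, 0.0, -4.7]
force: [-2.5, 0.0, 0.6]
gripper_width: 0.6
gripper_force: 1.3
time_s: 44.12
ee_pos: [504.7, -217.9, 43.2]
ee_rot: [180.0, 0.0, -4.7]
force: [-3.3, -1.8, 0.9]
gripper_width: 0.8
gripper_force: 1.3
```

```bash
python3 -m crank '[{"grip":0,"x":0.006,"y":0,"z":0,"yaw":0},{"grip":0,"x":0.012,"y":0,"z":0,"yaw":0},{"grip":0,"x":0.018,"y":0,"z":0,"yaw":0},{"grip":0,"x":0.022,"y":0,"z":0,"yaw":0},{"grip":0,"x":0.026,"y":0,"z":0,"yaw":0}]'
python3 -m crank '[{"grip":0,"x":0.002,"y":0,"z":0,"yaw":0},{"grip":0,"x":0.004,"y":0,"z":0,"yaw":0},{"grip":0,"x":0.006,"y":0,"z":0,"yaw":0},{"grip":0,"x":0.008,"y":0,"z":0,"yaw":0},{"grip":0,"x":0.01,"y":0,"z":0,"yaw":0}]'
python3 -m crank '[{"grip":0,"x":0.002,"y":0,"z":0,"yaw":0},{"grip":0,"x":0.004,"y":0,"z":0,"yaw":0},{"grip":0,"x":0.006,"y":0,"z":0,"yaw":0},{"grip":0,"x":0.006,"y":0,"z":0,"yaw":0},{"grip":0,"x":0.006,"y":0,"z":0,"yaw":0}]'
```

```text
time_s: 44.53
ee_pos: [526.5, -219.5, 42.9]
ee_rot: [-180.0, 0.5, -4.6]
force: [-15.4, -2.2, 8.9]
gripper_width: 0.4
gripper_force: 7.5
time_s: 44.95
ee_pos: [536.1, -220.3, 42.8]
ee_rot: [-180.0, 0.5, -4.7]
force: [-9.5, -0.8, 3.1]
gripper_width: 0.5
gripper_force: 3.8
time_s: 45.37
ee_pos: [542.6, -220.7, 42.8]
ee_rot: [-180.0, 0.4, -4.7]
force: [-10.4, -1.7, 5.2]
gripper_width: 0.5
gripper_force: 5.2
```

```bash
python3 -m crank '[{"grip":0,"x":0.001,"y":0,"z":0,"yaw":0},{"grip":0,"x":0.002,"y":0,"z":0,"yaw":0},{"grip":0,"x":0.003,"y":0,"z":0,"yaw":0},{"grip":0,"x":0.004,"y":0,"z":0,"yaw":0},{"grip":0,"x":0.004,"y":0,"z":0,"yaw":0}]'
python3 -m crank '[{"grip":0,"x":0.001,"y":0,"z":0,"yaw":0},{"grip":0,"x":0.002,"y":0,"z":0,"yaw":0},{"grip":0,"x":0.003,"y":0,"z":0,"yaw":0},{"grip":0,"x":0.004,"y":0,"z":0,"yaw":0},{"grip":0,"x":0.004,"y":0,"z":0,"yaw":0}]'
```

```text
time_s: 45.78
ee_pos: [542.5, -220.7, 43.0]
ee_rot: [-179.9, 0.9, -4.6]
force: [-19.3, -1.4, 13.0]
gripper_width: 0.3
gripper_force: 9.8
time_s: 46.2
ee_pos: [542.4, -220.7, 43.0]
ee_rot: [-179.9, 1.4, -4.6]
force: [-28.9, -1.7, 19.2]
gripper_width: 0.4
gripper_force: 14.5
```

The force climbs while the position stays fixed at x 542.5, after about 100 mm of travel, so the carriage is home against its stop. I back off and check, then go over the holder.

```bash
python3 -m crank '[{"grip":0,"x":-0.012,"y":0,"z":0,"yaw":0},{"grip":0,"x":-0.025,"y":0,"z":0,"yaw":0},{"grip":0,"x":-0.035,"y":0,"z":-0.01,"yaw":0},{"grip":0,"x":-0.035,"y":0,"z":-0.04,"yaw":0},{"grip":0,"x":-0.035,"y":0,"z":-0.08,"yaw":0}]'
python3 -m crank '[{"grip":0.03,"x":0.01,"y":0,"z":-0.035,"yaw":0},{"grip":0.03,"x":0.01,"y":0,"z":-0.07,"yaw":0},{"grip":0.03,"x":0.01,"y":0,"z":-0.08,"yaw":0},{"grip":0.03,"x":0.01,"y":0,"z":-0.08,"yaw":0},{"grip":0.03,"x":0.01,"y":0,"z":-0.08,"yaw":0}]'
python3 - <<'E'
from h import *
for _ in range(3): grab_frame("side")
s=state();print(s["ee_pos"],s["force"])
m=camera_model("wrist");im=grab_frame("wrist");cv2.imwrite("pics/w12.png",im[:,:,::-1])
g=im.max(2)
u0,v0=proj("wrist",(572,-222.6,30),m);print(u0,v0)
for du in(-25,0,25):
    u=int(u0+du);col=(g[:205,u]<60).astype(int);k=np.flatnonzero(np.diff(col));print(u,k,[onz("wrist",(u,v+.5),30,m).round(1).tolist() for v in k])
print("side diff handle", np.abs(cv2.cvtColor(grab_frame("side"),cv2.COLOR_RGB2GRAY).astype(int)-cv2.cvtColor(cv2.imread("pics/side0.png"),cv2.COLOR_BGR2GRAY))[145:172,280:296].mean())
go(550,125,200,-4.7)
E
```

```text
time_s: 46.62
ee_pos: [517.5, -217.9, 122.2]
ee_rot: [-179.9, 0.3, -4.7]
force: [0.9, 0.0, -0.1]
gripper_width: 0.4
gripper_force: 0.0
time_s: 47.03
ee_pos: [529.3, -219.6, 203.5]
ee_rot: [180.0, -0.1, -4.7]
force: [-1.0, 0.1, -0.5]
gripper_width: 29.5
gripper_force: 0.0
[ 528.00168732 -219.24571713  201.12946211] [ 0.24568885 -0.56916637  0.07958294]
252.42029335119722 131.07651016200475
227 [131 135 139 141 142 146] [[574.1, -192.4], [569.3, -191.9], [564.5, -191.5], [562.1, -191.2], [560.9, -191.1], [556.1, -190.6]]
252 [  4  19  20  24  35  43  60  78 132 135 140 146] [[727.7, -234.8], [707.8, -233.2], [706.5, -233.1], [701.4, -232.7], [687.4, -231.5], [677.3, -230.7], [656.4, -229.0], [634.7, -227.2], [570.3, -222.0], [566.7, -221.7], [560.7, -221.2], [553.5, -220.6]]
277 [132 136 138 146] [[568.0, -251.7], [563.2, -251.3], [560.8, -251.2], [551.2, -250.5]]
side diff handle 8.770833333333334
shift x -0.0066 y -0.3451 z 0.0014 yaw -0.0002 | now [ 528.2 -219.4  201.4] [-179.9    0.2   -4.7] 47.3
```

The handle is back at its start position within about 1 mm, which confirms it is home. Next, the holder and plate.

```bash
python3 -m crank '[{"grip":0.05,"x":-0.001,"y":-0.034,"z":0,"yaw":0},{"grip":0.05,"x":-0.001,"y":-0.068,"z":0,"yaw":0},{"grip":0.05,"x":-0.002,"y":-0.102,"z":0,"yaw":0},{"grip":0.05,"x":-0.002,"y":-0.137,"z":0,"yaw":0},{"grip":0.05,"x":-0.003,"y":-0.172,"z":0,"yaw":0}]'
python3 -m crank '[{"grip":0.05,"x":-0.001,"y":-0.036,"z":0,"yaw":0},{"grip":0.05,"x":-0.001,"y":-0.072,"z":0,"yaw":0},{"grip":0.05,"x":-0.002,"y":-0.108,"z":0,"yaw":0},{"grip":0.05,"x":-0.002,"y":-0.142,"z":0,"yaw":0},{"grip":0.05,"x":-0.003,"y":-0.172,"z":0,"yaw":0}]'
python3 - <<'E'
from h import *
import json
for _ in range(5): grab_frame("side")
m=camera_model("wrist");im=grab_frame("wrist");cv2.imwrite("pics/w13.png",im[:,:,::-1])
json.dump({k:v.tolist() for k,v in m.items()},open("w13.json","w"))
print(state()["ee_pos"])
hs=cv2.cvtColor(im,cv2.COLOR_RGB2HSV)
k=(hs[:,:,1]<70).astype(np.uint8);k[200:]=0
n,l,st,c=cv2.connectedComponentsWithStats(k)
for i in range(1,n):
    if st[i,4]>300: print(i,st[i],c[i].round(1))
for X in((576,126,20),(633,117,46),(706,113,46),(474,82,6),(445,88,31)):print(X,proj("wrist",X,m).round(1))
E
```

```text
time_s: 47.7
ee_pos: [539.7, -46.7, 202.2]
ee_rot: [-180.0, 0.1, -4.8]
force: [0.7, -0.1, -0.2]
gripper_width: 49.8
gripper_force: 0.0
time_s: 48.12
ee_pos: [550.8, 125.7, 202.2]
ee_rot: [180.0, 0.1, -4.7]
force: [0.7, 0.4, -0.1]
gripper_width: 50.1
gripper_force: 0.0
[550.96812472 122.58705068 202.54665381]
1 [  72    0   96   61 4140] [123.4  26.6]
2 [334   0  19  59 381] [343.7  29.2]
4 [  385    23   127   177 18902] [453. 115.]
5 [ 209   36   81  111 8221] [248.8  90. ]
6 [  37   79   52   42 1812] [62.1 99.4]
19 [ 266  166   52   34 1450] [290.9 183.9]
(576, 126, 20) [248.3 146.2]
(633, 117, 46) [251.7  99. ]
(706, 113, 46) [250.   36.4]
(474, 82, 6) [286.8 216.6]
(445, 88, 31) [285.3 243.9]
```

```bash
python3 - <<'E'
from h import *
import json
m={k:np.array(v) for k,v in json.load(open("w13.json")).items()}
im=cv2.imread("pics/w13.png")[:,:,::-1];hs=cv2.cvtColor(np.ascontiguousarray(im),cv2.COLOR_RGB2HSV)
k=(hs[:,:,1]<70).astype(np.uint8);k[200:]=0
n,l,st,c=cv2.connectedComponentsWithStats(k);l=(l==5)
W=lambda u,v,z:onz("wrist",(u,v),z,m)
for v in range(38,148,6):
    u=np.flatnonzero(l[v]);z=46 if v<97 else 20
    a,b=W(u[0]-.5,v,z),W(u[-1]+.5,v,z);print(v,u[0],u[-1],a.round(1),b.round(1),round(np.hypot(*(a-b)),1))
def ang(rows,z,side):
    P=np.array([W((np.flatnonzero(l[v])[side])+(.5 if side else -.5),v,z) for v in rows]);f=np.polyfit(P[:,0],P[:,1],1);return np.degrees(np.arctan(f[0])).round(2)
print("roof L,R",ang(range(42,92),46,0),ang(range(42,92),46,-1))
for us,nm,sl in((range(222,280,8),"front",1),(range(218,284,8),"far",0)):
    P=np.array([W(u,(np.flatnonzero(l[:,u])[-1]+.5 if sl else np.flatnonzero(l[:,u])[0]-.5),20 if sl else 46) for u in us]);f=np.polyfit(P[:,1],P[:,0],1);print(nm,np.degrees(np.arctan(-f[0])).round(2),P.mean(0).round(1))
for u in(225,250,275):print(u,im[86:116,u].max(1))
E
```

```text
38 212 286 [708.8 156.6] [701.5  71.9] 85.0
44 212 287 [701.5 157.1] [694.2  71.4] 86.0
50 212 287 [694.3 157.6] [687.  72.] 85.9
56 211 286 [687.3 159.3] [680.   73.8] 85.9
62 211 286 [680.3 159.9] [672.9  74.4] 85.8
68 211 287 [673.2 160.4] [665.8  73.8] 87.0
74 211 286 [666.2 161. ] [658.9  75.5] 85.8
80 211 286 [659.3 161.6] [652.  76.] 85.9
86 211 286 [652.4 162.2] [645.1  76.6] 85.9
92 211 286 [645.5 162.8] [638.2  77.1] 86.0
98 214 284 [639.4 163.3] [632.2  77.1] 86.5
104 213 285 [632.2 165.2] [624.7  76.4] 89.1
110 210 288 [625.2 169.6] [617.1  73.3] 96.7
116 211 287 [617.6 169.1] [609.8  75. ] 94.4
122 214 283 [609.9 166.1] [602.7  80.5] 85.9
128 214 283 [602.5 166.8] [595.3  81. ] 86.1
134 215 283 [594.9 166.3] [587.8  81.5] 85.1
140 215 283 [587.5 167.1] [580.4  82. ] 85.4
146 216 281 [579.9 166.6] [573.1  85. ] 81.9
roof L,R -5.8 -5.75
front -4.99 [575.7 123.9]
far -4.87 [707.4 112.9]
225 [242 241 240 240 241 242 242 242 240 212 150 160 223 238 237 234 236 236
 236 235 235 235 235 237 235 234 235 236 234 234]
250 [239 237 240 239 239 238 240 241 240 213 138 163 225 237 234 230 231 235
 235 234 235 236 234 233 233 235 232 234 233 232]
275 [231 234 232 232 230 232 234 233 235 224 159 138 166 204 220 225 230 229
 231 232 232 232 231 232 231 232 232 231 229 228]
```

Holder axis yaw is -5.2°, the mouth is at about (636.5,120.6), and the roof and ledge widths are consistent at 86 mm. Now a close look at the plate.

```bash
python3 -m crank '[{"grip":0.05,"x":-0.037,"y":0.01,"z":0,"yaw":0},{"grip":0.05,"x":-0.074,"y":0.02,"z":0,"yaw":0},{"grip":0.05,"x":-0.111,"y":0.03,"z":0,"yaw":0},{"grip":0.05,"x":-0.148,"y":0.04,"z":0,"yaw":0},{"grip":0.05,"x":-0.148,"y":0.04,"z":0,"yaw":0}]'
python3 - <<'E'
from h import *
import json
for _ in range(4): grab_frame("side")
m=camera_model("wrist");im=grab_frame("wrist");cv2.imwrite("pics/w14.png",im[:,:,::-1])
print(state()["ee_pos"])
hs=cv2.cvtColor(im,cv2.COLOR_RGB2HSV)
k=((hs[:,:,1]<70)&(hs[:,:,2]>140)).astype(np.uint8);k[205:]=0
cs,_=cv2.findContours(k,cv2.RETR_EXTERNAL,cv2.CHAIN_APPROX_NONE)
p=proj("wrist",(480,81,6),m);print("pred",p)
for c in cs:
    if cv2.contourArea(c)>600:
        P=np.array([onz("wrist",q,6,m) for q in c[:,0].astype(float)],np.float32)
        r=cv2.minAreaRect(P);print(c.mean((0,1)).round(),"plate? c",np.round(r[0],1),"size",np.round(r[1],1),"ang",round(r[2],1))
d=(im.max(2)<60).astype(np.uint8);d[205:]=0
cs,_=cv2.findContours(d,cv2.RETR_EXTERNAL,cv2.CHAIN_APPROX_NONE)
for c in cs:
    if cv2.contourArea(c)>150:
        P=np.array([onz("wrist",q,31,m) for q in c[:,0].astype(float)],np.float32)
        r=cv2.minAreaRect(P);print(cv2.boundingRect(c),"dark c",np.round(r[0],1),"size",np.round(r[1],1),"ang",round(r[2],1))
E
```

```text
time_s: 48.83
ee_pos: [392.7, 93.2, 202.3]
ee_rot: [179.9, 0.4, -4.8]
force: [-1.0, -0.0, -1.2]
gripper_width: 50.2
gripper_force: 0.0
[401.85368831  95.47914666 203.49263367]
pred [258.66277454 102.93207771]
[258. 106.] plate? c [475.2  82.4] size [ 62.3 131.1] ang 77.5
[443.  58.] plate? c [ 558.5 -227.1] size [277.8 205.9] ang 85.0
[217.  16.] plate? c [603.6 125.5] size [87.6 46. ] ang 84.6
(81, 128, 65, 51) dark c [440.8 277.8] size [ 58.7 100.1] ang 13.1
(446, 28, 55, 23) dark c [ 571.7 -244.8] size [116.4  25.5] ang 84.9
(486, 0, 26, 14) dark c [ 640.9 -321.4] size [22.5 70.1] ang 12.9
```

The plate measures 131 × 62 mm, centred at (475.2,82.4) with yaw -12.5°, so the rib is at (446,89). I go down to grip it.

```bash
python3 -m crank '[{"grip":0.05,"x":0.02,"y":0.003,"z":0.035,"yaw":0.1},{"grip":0.05,"x":0.0444,"y":0.003,"z":0.07,"yaw":0.136},{"grip":0.05,"x":0.0444,"y":0.003,"z":0.105,"yaw":0.136},{"grip":0.05,"x":0.0444,"y":0.003,"z":0.14,"yaw":0.136},{"grip":0.05,"x":0.0444,"y":0.003,"z":0.165,"yaw":0.136}]'
python3 - <<'E'
from h import *
for _ in range(5): grab_frame("side")
go(446,88.9,-3,-12.5);print(state()["force"])
E
```

```text
time_s: 49.5
ee_pos: [444.6, 88.7, 35.0]
ee_rot: [179.9, 0.2, -12.5]
force: [-0.3, -0.2, 1.3]
gripper_width: 50.0
gripper_force: 0.0
shift x -0.0003 y 0.0006 z 0.0422 yaw -0.0002 | now [446.4  89.4  39.2] [-1.80e+02 -1.00e-01 -1.25e+01] 49.8
[ 0.14477002  0.34888934 -0.15560082]
```

```bash
python3 -m crank '[{"grip":0.05,"x":0,"y":0.0005,"z":0.01,"yaw":0},{"grip":0.05,"x":0,"y":0.0005,"z":0.02,"yaw":0},{"grip":0.05,"x":0,"y":0.0005,"z":0.03,"yaw":0},{"grip":0.05,"x":0,"y":0.0005,"z":0.038,"yaw":0},{"grip":0.05,"x":0,"y":0.0005,"z":0.04,"yaw":0}]'
python3 -m crank '[{"grip":0.03,"x":0,"y":0,"z":0,"yaw":0},{"grip":0.01,"x":0,"y":0,"z":0,"yaw":0},{"grip":0.01,"x":0,"y":0,"z":0,"yaw":0},{"grip":0.01,"x":0,"y":0,"z":0,"yaw":0},{"grip":0.01,"x":0,"y":0,"z":0,"yaw":0}]' 45
python3 -m crank '[{"grip":0.01,"x":0,"y":0,"z":0,"yaw":0},{"grip":0.01,"x":0,"y":0,"z":0,"yaw":0},{"grip":0.01,"x":0,"y":0,"z":0,"yaw":0},{"grip":0.01,"x":0,"y":0,"z":0,"yaw":0},{"grip":0.01,"x":0,"y":0,"z":0,"yaw":0}]' 45
```

```text
time_s: 50.17
ee_pos: [445.3, 88.8, -1.3]
ee_rot: [-180.0, -0.1, -12.5]
force: [-0.2, 0.1, 0.3]
gripper_width: 49.7
gripper_force: 0.0
time_s: 50.58
ee_pos: [445.0, 88.9, -1.3]
ee_rot: [-180.0, -0.1, -12.5]
force: [-0.4, 0.2, 1.0]
gripper_width: 21.9
gripper_force: 44.9
time_s: 51.0
ee_pos: [444.9, 88.9, -1.3]
ee_rot: [-180.0, -0.1, -12.5]
force: [-0.5, 0.2, 5.3]
gripper_width: 21.7
gripper_force: 44.9
```

```bash
python3 -m crank '[{"grip":0.01,"x":0,"y":0,"z":-0.01,"yaw":0},{"grip":0.01,"x":0,"y":0,"z":-0.022,"yaw":0},{"grip":0.01,"x":0,"y":0,"z":-0.035,"yaw":0},{"grip":0.01,"x":0,"y":0,"z":-0.045,"yaw":-0.06},{"grip":0.01,"x":0,"y":0,"z":-0.05,"yaw":-0.1274}]'
python3 - <<'E'
from h import *
for _ in range(5): grab_frame("side")
go(516,131.5,40,-5.2);print(state()["force"],state()["gripper_width"])
E
```

```text
time_s: 51.42
ee_pos: [444.4, 88.6, 48.9]
ee_rot: [180.0, -0.0, -5.0]
force: [-0.3, -0.8, -2.5]
gripper_width: 21.6
gripper_force: 44.9
shift x 0.0681 y -0.0495 z 0.0075 yaw -0.0014 | now [443.6  88.5  47.5] [ 1.8e+02  1.0e-01 -5.3e+00] 51.7
[ 0.28295305  0.08899726 -1.35057179] 21.563780877093894
```

```bash
python3 -m crank '[{"grip":0.01,"x":0.02,"y":-0.015,"z":0,"yaw":0},{"grip":0.01,"x":0.045,"y":-0.033,"z":0,"yaw":0},{"grip":0.01,"x":0.068,"y":-0.0495,"z":0,"yaw":0},{"grip":0.01,"x":0.068,"y":-0.0495,"z":0.01,"yaw":0},{"grip":0.01,"x":0.068,"y":-0.0495,"z":0.02,"yaw":0}]'
python3 - <<'E'
from h import *
import json
for _ in range(5): grab_frame("side")
m=camera_model("wrist");im=grab_frame("wrist");cv2.imwrite("pics/w15.png",im[:,:,::-1])
go(516,131.5,21,-5.2);print(state()["force"],state()["gripper_width"])
# plate nose edge: white on grey
hs=cv2.cvtColor(im,cv2.COLOR_RGB2HSV)
for X in((611.6,122.9,36),(636.5,120.6,46),(576,126,20)):print(X,proj("wrist",X,m).round(1))
u=int(proj("wrist",(611.6,122.9,36),m)[0])
for du in(-20,0,20):print(u+du,im[40:200:3,u+du].min(1))
E
```

```text
time_s: 52.08
ee_pos: [517.6, 132.4, 27.2]
ee_rot: [180.0, -0.0, -5.2]
force: [-0.3, -0.1, -1.7]
gripper_width: 21.5
gripper_force: 44.9
shift x 0.0000 y -0.0001 z 0.0073 yaw -0.0006 | now [516.  131.4  28.3] [180.    0.   -5.2] 52.4
[-0.08889455  1.11057024 -1.0710607 ] 21.687289055324477
(611.6, 122.9, 36) [250.8  66.3]
(636.5, 120.6, 46) [250.7  21. ]
(576, 126, 20) [251.2 125.1]
230 [204 203 201 204 208 206 207 205 206 205 242 245 247 246 245 244 244 243
 245 244 242 242 243 243 243 241 241 240 241 240 240 240 238 238 238 238
 238 237 235 235 236 234 234 236 228 128 131 130 127 127 126 123 125 123]
250 [200 199 200 200 202 203 205 204 205 205 242 245 244 244 244 244 244 243
 243 243 244 242 240 238 240 242 239 239 240 236 237 237 238 234 236 234
 233 232 231 231 232 231 227 230 226 227 124 127 112   8  19  11  11  26]
270 [194 199 202 198 199 203 200 199 201 193 242 245 243 244 244 243 241 242
 240 240 240 239 240 238 239 236 236 239 237 234 236 232 235 233 230 231
 231 230 230 229 229 229 226 229 230 215 121 120 117  34   4  18  24  21]
```

```bash
python3 - <<'E'
from h import *
m=camera_model("wrist");im=cv2.imread("pics/w15.png");g=im.min(2)
for v in(74,80,90,100,110,118):
    r=g[v]>222;u=250
    while r[u]:u-=1
    w=250
    while r[w]:w+=1
    a,b=onz("wrist",(u+.5,v),36,m),onz("wrist",(w-.5,v),36,m);print(v,u,w,a.round(1),b.round(1),round(np.hypot(*(a-b)),1),"mid",((a+b)/2).round(1))
mid=lambda x:120.6-(x-636.5)*np.tan(np.radians(5.15))
print([ (x,round(mid(x),1)) for x in(570,590,608)])
E
```

```text
74 203 304 [610.7 151. ] [605.3  92.6] 58.6 mid [608.  121.8]
80 203 303 [607.  151.3] [601.8  93.5] 58.0 mid [604.4 122.4]
90 203 303 [601.1 151.9] [595.8  94. ] 58.1 mid [598.4 123. ]
100 203 303 [595.1 152.5] [589.8  94.5] 58.2 mid [592.5 123.5]
110 204 303 [589.1 152.5] [583.9  95. ] 57.8 mid [586.5 123.7]
118 203 303 [584.4 153.6] [579.1  95.3] 58.5 mid [581.8 124.5]
[(570, np.float64(126.6)), (590, np.float64(124.8)), (608, np.float64(123.2))]
```

```bash
python3 -m crank '[{"grip":0.01,"x":0,"y":-0.001,"z":0.004,"yaw":0},{"grip":0.01,"x":0,"y":-0.001,"z":0.0075,"yaw":0},{"grip":0.01,"x":0.004,"y":-0.001,"z":0.0075,"yaw":0},{"grip":0.01,"x":0.01,"y":-0.001,"z":0.0075,"yaw":0},{"grip":0.01,"x":0.016,"y":-0.001,"z":0.0075,"yaw":0}]'
python3 -m crank '[{"grip":0.01,"x":0.003,"y":0,"z":0,"yaw":0},{"grip":0.01,"x":0.006,"y":0,"z":0,"yaw":0},{"grip":0.01,"x":0.009,"y":0,"z":0,"yaw":0},{"grip":0.01,"x":0.012,"y":0,"z":0,"yaw":0},{"grip":0.01,"x":0.015,"y":0,"z":0,"yaw":0}]'
python3 -m crank '[{"grip":0.01,"x":0.003,"y":0,"z":0,"yaw":0},{"grip":0.01,"x":0.006,"y":0,"z":0,"yaw":0},{"grip":0.01,"x":0.009,"y":0,"z":0,"yaw":0},{"grip":0.01,"x":0.012,"y":0,"z":0,"yaw":0},{"grip":0.01,"x":0.015,"y":0,"z":0,"yaw":0}]'
python3 - <<'E'
from h import *
go(600.7,124,20,-5.2)
E
```

```text
time_s: 52.8
ee_pos: [533.4, 131.3, 20.9]
ee_rot: [-180.0, -0.0, -5.2]
force: [-0.2, -0.2, -1.3]
gripper_width: 21.6
gripper_force: 44.9
time_s: 53.22
ee_pos: [547.8, 129.9, 20.7]
ee_rot: [180.0, 0.0, -5.2]
force: [-0.6, -0.4, -1.9]
gripper_width: 21.4
gripper_force: 44.9
time_s: 53.63
ee_pos: [562.8, 128.6, 20.7]
ee_rot: [180.0, 0.0, -5.2]
force: [-0.1, -0.7, -1.8]
gripper_width: 21.5
gripper_force: 44.9
shift x 0.0382 y 0.0012 z 0.0007 yaw -0.0000 | now [562.8 128.6  20.7] [180.    0.   -5.2] 53.6
```

It enters the slot cleanly with about 38 mm left to go.

```bash
python3 -m crank '[{"grip":0.01,"x":0.003,"y":0,"z":0,"yaw":0},{"grip":0.01,"x":0.006,"y":0,"z":0,"yaw":0},{"grip":0.01,"x":0.009,"y":0,"z":0,"yaw":0},{"grip":0.01,"x":0.012,"y":0,"z":0,"yaw":0},{"grip":0.01,"x":0.015,"y":0,"z":0,"yaw":0}]'
python3 -m crank '[{"grip":0.01,"x":0.003,"y":0,"z":0,"yaw":0},{"grip":0.01,"x":0.006,"y":0,"z":0,"yaw":0},{"grip":0.01,"x":0.009,"y":0,"z":0,"yaw":0},{"grip":0.01,"x":0.012,"y":0,"z":0,"yaw":0},{"grip":0.01,"x":0.015,"y":0,"z":0,"yaw":0}]'
python3 -m crank '[{"grip":0.01,"x":0.002,"y":0,"z":0.001,"yaw":0},{"grip":0.01,"x":0.004,"y":0,"z":0.001,"yaw":0},{"grip":0.01,"x":0.006,"y":0,"z":0.001,"yaw":0},{"grip":0.01,"x":0.007,"y":0,"z":0.001,"yaw":0},{"grip":0.01,"x":0.007,"y":0,"z":0.001,"yaw":0}]'
```

```text
time_s: 54.05
ee_pos: [577.7, 127.2, 20.7]
ee_rot: [180.0, 0.0, -5.2]
force: [-0.6, -0.1, -1.8]
gripper_width: 21.7
gripper_force: 44.9
time_s: 54.47
ee_pos: [592.6, 125.9, 20.7]
ee_rot: [180.0, 0.0, -5.2]
force: [-0.6, -0.4, -2.1]
gripper_width: 21.6
gripper_force: 44.9
time_s: 54.88
ee_pos: [599.6, 125.3, 19.7]
ee_rot: [180.0, -0.0, -5.2]
force: [-0.7, -0.4, -2.2]
gripper_width: 21.6
gripper_force: 44.9
```

```bash
python3 -m crank '[{"grip":0.01,"x":0.001,"y":0,"z":0.001,"yaw":0},{"grip":0.01,"x":0.002,"y":0,"z":0.001,"yaw":0},{"grip":0.01,"x":0.003,"y":0,"z":0.001,"yaw":0},{"grip":0.01,"x":0.003,"y":0,"z":0.001,"yaw":0},{"grip":0.01,"x":0.003,"y":0,"z":0.001,"yaw":0}]'
python3 -m crank '[{"grip":0.01,"x":0.001,"y":0,"z":0,"yaw":0},{"grip":0.01,"x":0.002,"y":0,"z":0,"yaw":0},{"grip":0.01,"x":0.002,"y":0,"z":0,"yaw":0},{"grip":0.01,"x":0.002,"y":0,"z":0,"yaw":0},{"grip":0.01,"x":0.002,"y":0,"z":0,"yaw":0}]'
```

```text
time_s: 55.3
ee_pos: [601.7, 125.1, 18.8]
ee_rot: [180.0, 0.1, -5.2]
force: [-4.2, 2.1, 2.5]
gripper_width: 22.0
gripper_force: 44.9
time_s: 55.72
ee_pos: [601.8, 125.3, 18.8]
ee_rot: [180.0, 0.3, -5.2]
force: [-8.5, 1.6, 5.9]
gripper_width: 21.8
gripper_force: 45.0
```

Contact with the end wall came at TCP x 601.8, where 600.7 was predicted. One more small press, then I release and check the result.

```bash
python3 -m crank '[{"grip":0.01,"x":0.001,"y":0,"z":0,"yaw":0},{"grip":0.01,"x":0.002,"y":0,"z":0,"yaw":0},{"grip":0.01,"x":0.002,"y":0,"z":0,"yaw":0},{"grip":0.01,"x":0.002,"y":0,"z":0,"yaw":0},{"grip":0.01,"x":0.002,"y":0,"z":0,"yaw":0}]'
python3 -m crank '[{"grip":0.045,"x":0,"y":0,"z":0,"yaw":0},{"grip":0.045,"x":0,"y":0,"z":0,"yaw":0},{"grip":0.045,"x":0,"y":0,"z":0,"yaw":0},{"grip":0.045,"x":0,"y":0,"z":0,"yaw":0},{"grip":0.045,"x":0,"y":0,"z":-0.01,"yaw":0}]'
python3 -m crank '[{"grip":0.045,"x":0,"y":0,"z":-0.03,"yaw":0},{"grip":0.045,"x":0,"y":0,"z":-0.06,"yaw":0},{"grip":0.045,"x":-0.02,"y":0,"z":-0.09,"yaw":0},{"grip":0.045,"x":-0.04,"y":0,"z":-0.125,"yaw":0},{"grip":0.045,"x":-0.06,"y":0,"z":-0.16,"yaw":0}]'
python3 -m crank '[{"grip":0.045,"x":-0.03,"y":0,"z":0,"yaw":0},{"grip":0.045,"x":-0.06,"y":0,"z":0,"yaw":0},{"grip":0.045,"x":-0.09,"y":0,"z":0,"yaw":0},{"grip":0.045,"x":-0.12,"y":0,"z":0,"yaw":0},{"grip":0.045,"x":-0.12,"y":0,"z":0,"yaw":0}]'
python3 - <<'E'
from h import *
for _ in range(4): grab_frame("side")
m=camera_model("wrist");im=grab_frame("wrist");cv2.imwrite("pics/w16.png",im[:,:,::-1])
g=im.min(2);print(state()["ee_pos"])
# plate tail edge expected at slot_end-130 -> ~ (566.8,127) z26 ; rib centre
for X in((566.8,126.9,26),(601.7,124,51)):print(proj("wrist",X,m).round(1))
u=int(proj("wrist",(566.8,126.9,26),m)[0])
for du in(-18,-4,12):
    c=g[40:160,u+du].astype(int);d=np.flatnonzero(np.abs(np.diff(c))>25);print(u+du,d+40,[onz("wrist",(u+du,40.5+x),26,m).round(1).tolist() for x in d])
d=(im.max(2)<60).astype(np.uint8);d[205:]=0
for c in cv2.findContours(d,cv2.RETR_EXTERNAL,cv2.CHAIN_APPROX_NONE)[0]:
    if cv2.contourArea(c)>150:
        r=cv2.minAreaRect(np.array([onz("wrist",q,51,m) for q in c[:,0].astype(float)],np.float32));print(cv2.boundingRect(c),np.round(r[0],1),np.round(r[1],1),round(r[2],1))
t=grab_frame("top");s=grab_frame("side");cv2.imwrite("pics/tend.png",t[:,:,::-1]);cv2.imwrite("pics/send.png",s[:,:,::-1])
s0=cv2.imread("pics/side0.png");D=np.abs(s[:,:,::-1].astype(int)-s0).max(2)
k=cv2.morphologyEx((D>40).astype(np.uint8),cv2.MORPH_OPEN,np.ones((3,3)))
n,l,st,c=cv2.connectedComponentsWithStats(k)
for i in range(1,n):
    if st[i,4]>40:print("side change",st[i])
E
```

```text
time_s: 56.13
ee_pos: [601.7, 125.3, 18.7]
ee_rot: [180.0, 0.5, -5.2]
force: [-12.8, 3.7, 7.4]
gripper_width: 21.6
gripper_force: 45.0
time_s: 56.55
ee_pos: [605.3, 124.2, 27.2]
ee_rot: [179.9, 0.2, -5.2]
force: [-0.5, 0.3, -0.4]
gripper_width: 45.1
gripper_force: 0.0
time_s: 56.97
ee_pos: [545.9, 129.9, 190.5]
ee_rot: [180.0, -0.0, -5.2]
force: [0.1, 0.7, 0.5]
gripper_width: 45.1
gripper_force: 0.0
time_s: 57.38
ee_pos: [421.8, 140.7, 189.4]
ee_rot: [180.0, 0.2, -5.1]
force: [-1.1, -0.4, 0.0]
gripper_width: 45.2
gripper_force: 0.0
[428.48460753 141.05456138 189.1424443 ]
[253.9  51.8]
[253.7  17.3]
235 [ 51  52  53 107] [[569.4, 148.5], [568.2, 148.6], [567.0, 148.8], [503.3, 154.6]]
249 [41 42 43 51 52 53] [[579.9, 131.4], [578.7, 131.5], [577.5, 131.6], [567.7, 132.5], [566.5, 132.6], [565.3, 132.7]]
265 [51 52 53] [[566.1, 114.2], [564.9, 114.3], [563.7, 114.4]]
(123, 168, 22, 25) [434.2 282.5] [29.2 25.6] 21.0
(131, 155, 30, 40) [443.4 259.9] [51.1 21.9] 21.4
(142, 146, 35, 41) [450.8 241.1] [48.1 31.6] 21.2
(477, 50, 35, 19) [ 567.8 -206.1] [75.3 21.1] 85.0
(477, 0, 28, 18) [ 640.7 -214. ] [25.9 55.3] 11.8
side change [ 373    0   90   46 1621]
side change [481   0  11   8  66]
side change [  400     4   112   276 13373]
side change [432  19  17  33 422]
side change [449  19  15  24 266]
side change [344  30  24   8  78]
side change [351  34  24  20 239]
side change [ 272   43   62  155 4727]
side change [443  70  15  19 112]
side change [270 132  10  19 148]
side change [250 155  12  19 162]
side change [229 217  27  17 296]
side change [ 264  218  136   63 3528]
side change [459 238  17  10 117]
side change [224 247  20  27 455]
side change [403 248  23  13 213]
side change [211 273  22  29 516]
side change [432 272  50  15 384]
side change [247 291  22  30 552]
```

The plate's tail edge measures x 566.7 against 566.8 expected when fully in. The carriage is home, all four barrels are seated, and the robot touches nothing.

```bash
python3 -c "
from workcell import *
print(job_done())"
```

```text
the job is handed in; nothing more can be done
None
```

I handed the job in at about 58 s of the 210 s: the reference is on the parking post, all three short barrels are seated on their own spindles, the carriage is back against its stop, and the lot plate is fully in its slot. I inferred the catch snapping over from the push force and the handle returning to its start position, and the hand-in call gave no verdict.

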